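# Clamp a juice bottle with the fold-out crank

### The job

Clamp the amber juice bottle in the bottle clamp on the counter: first fold the red crank handle out until it stands fully upright, then wind the crank clockwise until the blue jaw has pushed the bottle against the backstop and holds it firmly (about 18 N on the glass, 30 N at most: it is glass, so feel for the resistance and do not force it). Leave the bottle (which you should not touch) upright and clamped and the handle standing out, let go, and do not disturb the drinks around it.

Things in the scene. Friction and masses are not known exactly. Their poses are not given: they have to be found in the camera images.
- crank_axis (a point): centre of the crank arm's top face, on the upright axis about which the crank turns, 84 mm above the table; fixed. Its x and y axes are the clamp's: an aluminium base 130 x 410 x 12 mm, long along y; the jaw closes along +y. Under the arm is a grey gearbox 90 x 90 mm, its top 52 mm above the table.
- handle_pivot (a point): the fold hinge of the handle, at the outer end of the steel crank arm (14 mm wide, top 84 mm above the table): 65 mm from the crank axis, 97 mm above the table. The hinge line is level, square to the arm.
- handle_grip (a point): point on the red handle's centre line, 45 mm from the fold hinge: where to pinch. The handle is a round sleeve, 22 mm diameter, 11 to 63 mm from the hinge, free to spin about its own line. Folded it lies level on the arm, from the hinge back towards the crank axis, centre line 97 mm above the table, free on both sides; folded out it stands upright over the hinge, this point 142 mm above the table.
- handle (a joint): fold angle of the handle: 0 folded flat on the arm, 1.57 upright (hard stop). Stiff hinge (0.12 N m), stays where it is left; a pinched handle turns within the pads and tends to lag or slip, so push it home against the stop. A pull towards the crank axis of about 3 N or more on the upright handle starts to fold it again.
- crank (a joint): crank angle in rad, growing clockwise seen from above; starts at 0 to 1.5, stop at 6. At 0 the arm points along the clamp's +x. Each rad closes the jaw 15 mm; clamping takes 1.8 to 5.3 rad. Friction 0.54 N m (8.3 N at the handle) also keeps the crank where left. Each 10 N on the jaw adds 2.3 N at the handle (18 N: 4.2 N). From first squeeze to 18 N is about 0.2 rad, to 30 N 0.35 rad.
- jaw: blue jaw plate with a black rubber face, sprung (8 N per mm), 75 mm wide, 23 to 80 mm above the table, sliding along the clamp's +y. The origin is the middle of the rubber face, at the table's level.
- bottle: amber glass juice bottle, yellow cap, 60 mm diameter, 160 mm tall, about 0.35 kg, standing loose on the base plate (12 mm above the table); origin at the centre of its foot. It stands 3 to 14 mm short of the backstop, a fixed blue V-block whose place along the clamp differs each time and is not measured: the jaw first slides the bottle (hardly felt), then squeezes it.
- cola: bystander: bottle with red cap, 62 mm diameter, 190 mm tall, behind the clamp; leave alone. Origin at its foot.
- cup: bystander: white cup, 74 mm diameter, 90 mm tall, behind the clamp; leave alone. Origin at its foot.
- water: bystander: clear bottle with blue cap, 60 mm diameter, 180 mm tall, to the left; leave alone. Origin at its foot.
- can: bystander: drinks can, 66 mm diameter, 115 mm tall, to the right; leave alone. Origin at its foot.

How it is judged:
By the outcome, as a careful person would: the job done as asked, in the order asked, and still so for the second after the job is handed in, with the robot touching nothing.
It also fails if it takes over 72 s, if anything falls off the work surface, if the arm or the gripper's body presses on something with over 40 N, if the wrist force passes 120 N, or if a joint passes its speed limit or range.

### The arm

A 7-joint arm with a two-finger parallel gripper is mounted at the origin on the work surface. World frame = base frame: x ahead of the robot, y to its left, z up, the work surface at z = 0. Lengths are in m, angles in rad, forces in N, time in s.
With the tool pointing down it reaches from about 0.425 to 0.925 m from the base axis. Payload 6.8 kg.
Tool frame: the origin (TCP) lies at the very end of the fingers, on their centre line; the grasp point (between the pads) lies 19 mm behind it (bot.grasp_offset is the distance from the TCP to the grasp point, in m); z points along the fingers, y is the direction in which the jaws open and shut (so a half turn about z gives the same grasp; the last joint's range is limited). The gripper opens to 85 mm and grips with 20 to 120 N. Pads are 22 mm wide; open, the fingers measure 114 mm over their backs; the gripper's body (76 mm by 85 mm) begins 54 mm behind the grasp point. The pads swing forward as they close: fully open they stand 13 mm farther back than shut.
Start: joints at [1.019, 0.477, 0.022, 1.555, -0.011, 1.109, -0.083], TCP at [0.29, -0.61, 0.231] pointing down, gripper open.
Joint ranges: [-2.96, 2.96], [-0.34, 2.1], [-1.41, 1.46], [0.24, 2.44], [-1.37, 4.51], [0.17, 1.92], [-2.96, 2.96]. Speed limits (rad/s): [2.39, 2.39, 3.14, 3.14, 3.14, 3.14, 3.14].

### API

Orientations are given as a unit quaternion [w, x, y, z].
In Python, from station import monitor, cams, bot, finder gives the robot as it stands.
- The arm moves only by the tool jog_arm, never from a script. Its argument "plan" is a list of rows, each an object of numbers: "x", "y", "z": the shift along the tool's x, y, z as a fraction of full scale; "wx", "wy", "wz": the turn, a rotation vector about the tool's x, y, z as a fraction of full scale. A call has 1 to 12 rows; each row is the pose to reach, as a shift and turn from the pose measured when the call began, along the tool's axes at that moment, turning the shorter way round; what a row does not reach only later rows make up. Full scale, the value 1, is 20 cm for a shift and 180 degrees for a turn. A row lasts 1/12 s, in which the tool goes at most 41.7 mm and 7.16 degrees, less where a joint would pass 70% of its speed; a pose out of reach is approached as far as the arm can. A call with a number of a shift or a turn outside -1 to 1 is refused whole. A call with a gripper value outside its range is refused whole. "hand" is the opening, from -1 (shut) to 1 (fully open), set as the call begins (left out, the last holds). The fingers move at their own pace and stop on an object; "grip_force" is the grip in N (left out, the last holds). Time passes only in rows, so rows that repeat a pose let the fingers close. It gives the time, the measured TCP pose, the force and the opening at its end, in the units of the state.
- monitor.get_obs(): the state, without advancing time (a new reading comes with each control period).
- cams.read_camera(name): name is "scene" or "top"; returns the picture (420x560x3 uint8, red, green, blue); there is no depth.
- cams.get_calibration(name): a dict with "fx", "fy", "cx", "cy" (pixels), "extrinsics" (4x4, takes a point from world to camera coordinates). Camera axes: x right, y down, z forward; pixel columns grow to the right and rows downward; lengths in m; the calibration is good to about 2 mm. A picture is of the moment at which its call begins. get_calibration takes no time and is no camera call.
- bot.hand_in(): hands the job in, once; it reports no verdict.
Trained networks look in the newest picture that a camera, given by its name, has taken for a name from the list of things; names that differ only in an ending like _2 or _b are one class to them, and where a whole thing is asked for, a point or a joint stands for the part that bears it (a point fixed in the world has none). Each returns a list of dicts, best first, with "confidence" (0 to 1); they miss things now and then, are a little off and sometimes report something else, mostly with a low value. They report only what shows in the picture. A call takes as long as a camera call.
- finder.find_in(camera, target): "bbox" ([left, top, width, height] in pixels, round what is visible of it).
- finder.place_of(camera, target): "location" ([column, row] in pixels: a listed point, or the origin of a listed thing).
The state is a dict: "t": time; "q": joint angles; "joint_vel": joint speeds; "joint_torque": joint torques, N m; "eef_pos": TCP position; "tool_rot": TCP orientation; "contact_force": force on the tool from outside, world axes, zero at the start; "torque": the same for the moment, N m; "gripper_width": opening from 0.0 (shut) to 1.0 (fully open).
Only numpy, scipy, OpenCV 4.12 (cv2) and the standard library are available. Lean on these libraries where they do the work, as an engineer would, in place of code of your own. Each camera call takes 0.05 s, during which the arm holds its last target. There are 200 camera calls.

## Working session

There is one attempt and no reset: what is moved stays moved. The work goes in short steps, Python scripts to look and compute and a tool call to move; the robot and the scene stay as the last step left them, time stands still between calls to the robot, and variables do not carry over. Pictures are saved under pics/ and viewed, about 8 in all and at most 12, crops included, and the job is handed in when it is done.

Besides the shell and the picture viewer there is one more tool, called after "Emit:" by a JSON object that holds its "op" and its "data", one argument or row to a line. jog_arm: Moves the arm, as the interface text tells. Shift numbers are shares of 20 cm and turn numbers shares of 180 degrees, none past 1 either way. Its arguments: {"type":"object","properties":{"plan":{"type":"array","items":{"type":"object","properties":{"x":{"type":"number","minimum":-1,"maximum":1},"y":{"type":"number","minimum":-1,"maximum":1},"z":{"type":"number","minimum":-1,"maximum":1},"wx":{"type":"number","minimum":-1,"maximum":1},"wy":{"type":"number","minimum":-1,"maximum":1},"wz":{"type":"number","minimum":-1,"maximum":1}}}},"hand":{"type":"number"},"grip_force":{"type":"number"}},"required":["plan"]}

```bash
ls; mkdir -p pics; cat > h.py <<'E'
import numpy as np, cv2
from station import monitor, cams, bot, finder
from scipy.spatial.transform import Rotation as R
def ray(cam,uv):
    c=cams.get_calibration(cam);T=np.array(c["extrinsics"])
    d=np.array([(uv[0]-c["cx"])/c["fx"],(uv[1]-c["cy"])/c["fy"],1])
    return -T[:3,:3].T@T[:3,3], T[:3,:3].T@d
def atz(cam,uv,z):
    o,d=ray(cam,uv); return o+d*(z-o[2])/d[2]
def proj(cam,p):
    c=cams.get_calibration(cam);T=np.array(c["extrinsics"])
    q=T[:3,:3]@np.array(p)+T[:3,3]; return np.array([c["fx"]*q[0]/q[2]+c["cx"],c["fy"]*q[1]/q[2]+c["cy"]])
def snap(cam,name):
    im=cams.read_camera(cam); cv2.imwrite(f"pics/{name}.png",cv2.cvtColor(im,cv2.COLOR_RGB2BGR)); return im
E
python3 - <<'E'
from h import *
np.set_printoptions(precision=4,suppress=True)
a=snap("scene","s0");b=snap("top","t0")
Z=dict(crank_axis=.084,handle_pivot=.097,handle_grip=.097,jaw=0,bottle=.012,cola=0,cup=0,water=0,can=0)
for n,z in Z.items():
    for c in("top","scene"):
        for r in finder.place_of(c,n)[:2]: print(n,c,np.round(r["location"],1),round(r["confidence"],2),atz(c,r["location"],z))
print(monitor.get_obs())
for c in("top","scene"): print(ray(c,(280,210)))
E
```

```text
pics
crank_axis top [318.5 217.3] 0.76 [ 0.5429 -0.0905  0.084 ]
crank_axis top [242.2 231.5] 0.75 [0.509  0.1274 0.084 ]
crank_axis scene [259.5 200.2] 0.87 [ 0.5538 -0.0764  0.084 ]
handle_pivot top [311.2 195.9] 0.44 [ 0.6034 -0.0711  0.097 ]
handle_pivot scene [246.8 206.1] 0.51 [ 0.6078 -0.0843  0.097 ]
handle_grip top [316.6 209.8] 0.56 [ 0.5635 -0.0849  0.097 ]
handle_grip scene [255.8 199.8] 0.7 [ 0.5722 -0.0773  0.097 ]
jaw top [267.9 226.9] 0.62 [0.5227 0.0574 0.    ]
jaw scene [305.5 233.9] 0.56 [0.5309 0.0566 0.    ]
bottle top [240.1 230.3] 0.97 [0.5145 0.1407 0.012 ]
bottle top [159.  246.5] 0.4 [0.4732 0.3852 0.012 ]
bottle scene [341.9 238. ] 0.72 [0.5116 0.156  0.012 ]
cola top [198.1 201.9] 0.59 [0.6052 0.2684 0.    ]
cola top [268.1 227.9] 0.47 [0.5197 0.0568 0.    ]
cola scene [363.5 277.1] 0.84 [0.6108 0.2531 0.    ]
cola scene [253.5 267.8] 0.4 [ 0.7136 -0.0047  0.    ]
cup top [288.4 166. ] 0.88 [ 0.7076 -0.0105  0.    ]
cup top [243.8 231. ] 0.57 [0.5124 0.1308 0.    ]
cup scene [254.1 268.9] 0.79 [ 0.7162 -0.0014  0.    ]
water top [161.1 245.3] 0.58 [0.4765 0.3823 0.    ]
water scene [426.8 262.8] 0.69 [0.4834 0.3823 0.    ]
can top [418.7 177.5] 0.59 [ 0.66   -0.4076  0.    ]
can scene [135.8 208.9] 0.58 [ 0.669  -0.4299  0.    ]
{'t': 1.0, 'q': array([ 1.0189,  0.477 ,  0.0224,  1.5554, -0.0115,  1.1093, -0.0831]), 'joint_vel': array([-0.0001, -0.0004, -0.0003,  0.0003,  0.0001, -0.0008,  0.0003]), 'joint_torque': array([ -0.0007, -59.6339,   1.6052, -28.1549,   0.0122,   0.0017,
         0.    ]), 'eef_pos': array([ 0.2899, -0.6096,  0.2313]), 'tool_rot': array([-0.    ,  0.9755,  0.2201,  0.    ]), 'contact_force': array([-0.9201,  0.311 ,  0.5812]), 'torque': array([ 0.0019, -0.0376,  0.0234]), 'gripper_width': 0.998525693893241}
(array([0.4785, 0.0062, 1.3157]), array([ 0.0717,  0.0098, -0.9975]))
(array([1.3986, 0.4058, 0.8085]), array([-0.7067, -0.3505, -0.6146]))
```

```bash
python3 - <<'E'
import cv2,numpy as np
t=cv2.imread("pics/t0.png");s=cv2.imread("pics/s0.png")
a=cv2.resize(t[160:270,210:350],(800,629))[:600];cv2.imwrite("pics/t0c.png",a)
b=cv2.resize(s[140:300,200:400],(750,600));cv2.imwrite("pics/s0c.png",b)
E
```

```text
(no output)
```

View pics/t0c.png

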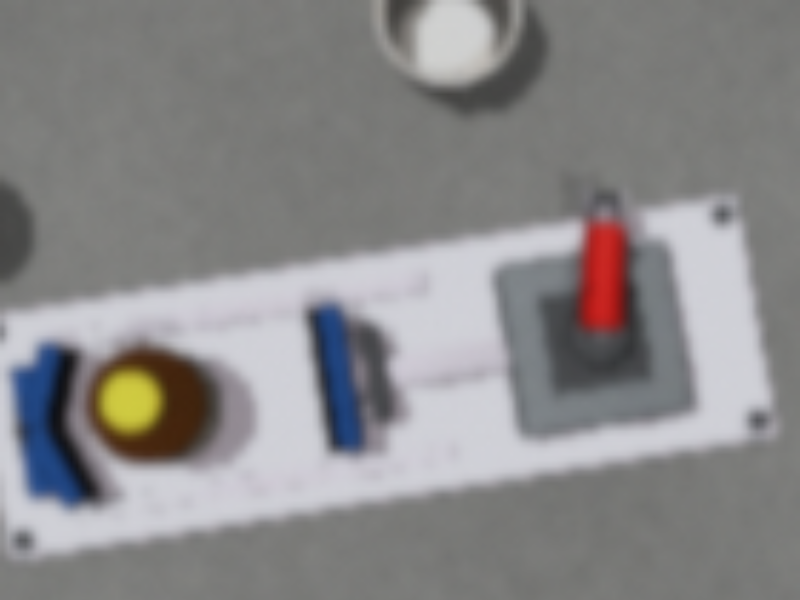

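View pics/s0c.png

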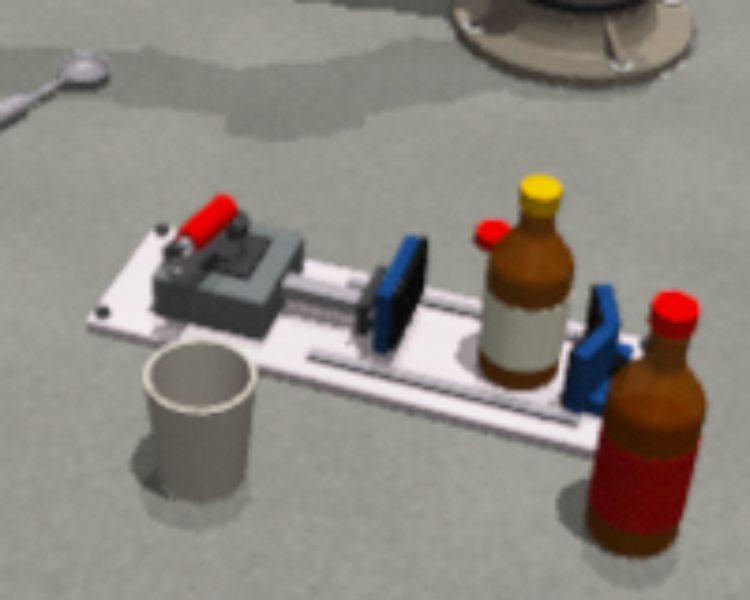

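```bash
cat >> h.py <<'E'
def red(im,box):
    x0,y0,x1,y1=box; h=cv2.cvtColor(im,cv2.COLOR_BGR2HSV)[y0:y1,x0:x1]
    m=(((h[...,0]<6)|(h[...,0]>174))&(h[...,1]>150)&(h[...,2]>70)).astype(np.uint8)
    n,l,st,c=cv2.connectedComponentsWithStats(m); k=1+np.argmax(st[1:,4])
    p=np.argwhere(l==k)[:,::-1]+[x0,y0]; mu=p.mean(0); w,v=np.linalg.eigh(np.cov((p-mu).T)); a=v[:,1]; s=(p-mu)@a
    return mu,mu+a*(s.min()-.5),mu+a*(s.max()+.5),len(p)
def tri(uvt,uvs):
    o1,d1=ray("top",uvt);o2,d2=ray("scene",uvs)
    A=np.c_[d1,-d2]; k=np.linalg.lstsq(A,o2-o1,rcond=None)[0]; p,q=o1+d1*k[0],o2+d2*k[1]
    return (p+q)/2,np.linalg.norm(p-q)
E
python3 - <<'E'
from h import *
np.set_printoptions(precision=4,suppress=True)
t=cv2.imread("pics/t0.png");s=cv2.imread("pics/s0.png")
rt=red(t,(295,185,335,235));rs=red(s,(235,185,270,215))
print(rt,rs)
print(tri(rt[0],rs[0]))
for i in(0,1,2): print(atz("top",rt[i],.097 ),atz("scene",rs[i],.097))
# base direction: screws at z=.012
S=[(723,213),(758,420),(22,540)]
P=[atz("top",(210+x/5.714-.5,160+y/5.714-.5),.012) for x,y in S]
print(P); d=P[2]-P[1]; print("yaw",np.degrees(np.arctan2(-d[0],d[1])),np.linalg.norm(d),np.linalg.norm(P[1]-P[0]))
g=cv2.cvtColor(t,cv2.COLOR_BGR2HSV); m=((g[...,1]<40)&(g[...,2]>175)).astype(np.uint8); m[:150]=0;m[300:]=0;m[:,:200]=0;m[:,360:]=0
m[150:180,260:310]=0
c=np.argwhere(m)[:,::-1].astype(np.float32); print(cv2.minAreaRect(c),[atz("top",q,.012) for q in cv2.boxPoints(cv2.minAreaRect(c))])
E
```

```text
(array([315.1145, 208.4733]), array([315.5502, 198.4366]), array([314.7194, 217.5751]), 131) (array([255.641 , 198.4615]), array([261.6819, 192.9144]), array([249.3644, 204.2251]), 117)
(array([ 0.5674, -0.0807,  0.0971]), np.float64(0.00023232501769953064))
[ 0.5674 -0.0809  0.097 ] [ 0.5672 -0.0807  0.097 ]
[ 0.5958 -0.0831  0.097 ] [ 0.5369 -0.0789  0.097 ]
[ 0.5418 -0.0788  0.097 ] [ 0.5975 -0.0825  0.097 ]
[array([ 0.6072, -0.1513,  0.012 ]), array([ 0.4974, -0.1654,  0.012 ]), array([0.446 , 0.2223, 0.012 ])]
yaw 7.553151489800536 0.3911202570900716 0.11061400395414855
((275.02392578125, 225.5656280517578), (42.44202423095703, 135.6394805908203), 80.61849212646484) [array([0.5617, 0.2467, 0.012 ]), array([ 0.6167, -0.1591,  0.012 ]), array([ 0.4899, -0.1748,  0.012 ]), array([0.4356, 0.2278, 0.012 ])]
```

```bash
cat >> h.py <<'E'
def rows(targets,yaw=None):
    "targets: world TCP positions; yaw: world angle (deg) of tool x, tool down"
    s=monitor.get_obs(); w,x,y,z=s["tool_rot"]; Q=R.from_quat([x,y,z,w])
    a=np.radians(yaw) if yaw is not None else None
    wv=np.zeros(3)
    if a is not None:
        D=R.from_matrix(np.array([[np.cos(a),np.sin(a),0],[np.sin(a),-np.cos(a),0],[0,0,-1]]))
        wv=(Q.inv()*D).as_rotvec()/np.pi
    print("t",round(s["t"],2),"p",np.round(s["eef_pos"],4),"F",np.round(s["contact_force"],1),"w",round(s["gripper_width"],3),"rot",np.round(wv,3))
    for p in targets: print(np.round(Q.inv().apply(np.array(p)-s["eef_pos"])/.2,3))
E
python3 - <<'E'
from h import *
rows([(.5595,-.0801,.20)],-4)
E
```

```text
t 1.0 p [ 0.2899 -0.6096  0.2313] F [-0.9  0.3  0.6] w 0.999 rot [-0.    -0.     0.163]
[ 2.354 -1.812  0.157]
```

Emit:
{"op": "jog_arm", "data": {
  "plan": [
    {"x":0.17,"y":-0.13,"wz":0.03},
    {"x":0.33,"y":-0.26,"wz":0.06},
    {"x":0.5,"y":-0.385,"wz":0.09},
    {"x":0.67,"y":-0.515,"wz":0.12},
    {"x":0.83,"y":-0.64,"wz":0.15},
    {"x":1,"y":-0.77,"wz":0.163},
    {"x":1,"y":-0.77,"wz":0.163}
  ],
  "hand": 1
}}

```text
invalid input at $.plan[0]: expected keys x, y, z, wx, wy, wz
```

```bash
python3 - <<'E'
from h import *
rows([(.5595,-.0801,.20)],-4)
E
```

```text
t 1.0 p [ 0.2899 -0.6096  0.2313] F [-0.9  0.3  0.6] w 0.999 rot [-0.    -0.     0.163]
[ 2.354 -1.812  0.157]
```

All six keys are needed.

Emit:
{"op": "jog_arm", "data": {
  "plan": [
    {"x":0.17,"y":-0.13,"z":0,"wx":0,"wy":0,"wz":0.03},
    {"x":0.33,"y":-0.26,"z":0,"wx":0,"wy":0,"wz":0.06},
    {"x":0.5,"y":-0.385,"z":0,"wx":0,"wy":0,"wz":0.09},
    {"x":0.67,"y":-0.515,"z":0,"wx":0,"wy":0,"wz":0.12},
    {"x":0.83,"y":-0.64,"z":0,"wx":0,"wy":0,"wz":0.15},
    {"x":1,"y":-0.77,"z":0,"wx":0,"wy":0,"wz":0.163},
    {"x":1,"y":-0.77,"z":0,"wx":0,"wy":0,"wz":0.163}
  ],
  "hand": 1
}}

```text
t: 1.58
eef_pos: [0.4096, -0.3762, 0.2315]
tool_rot: [-0.002, 1.0, -0.029, 0.001]
contact_force: [0.2, 0.7, -0.8]
gripper_width: 0.996
```

```bash
python3 - <<'E'
from h import *
rows([(.5595,-.0801,.20)],-4)
E
```

```text
t 1.58 p [ 0.4096 -0.3762  0.2315] F [ 0.2  0.7 -0.8] w 0.996 rot [-0.001 -0.001  0.003]
[ 0.661 -1.521  0.165]
```

Emit:
{"op": "jog_arm", "data": {
  "plan": [
    {"x":0.09,"y":-0.19,"z":0,"wx":0,"wy":0,"wz":0.003},
    {"x":0.18,"y":-0.38,"z":0,"wx":0,"wy":0,"wz":0.003},
    {"x":0.27,"y":-0.57,"z":0,"wx":0,"wy":0,"wz":0.003},
    {"x":0.36,"y":-0.76,"z":0,"wx":0,"wy":0,"wz":0.003},
    {"x":0.45,"y":-0.95,"z":0,"wx":0,"wy":0,"wz":0.003},
    {"x":0.47,"y":-1,"z":0,"wx":0,"wy":0,"wz":0.003},
    {"x":0.47,"y":-1,"z":0,"wx":0,"wy":0,"wz":0.003}
  ]
}}

```text
t: 2.17
eef_pos: [0.5183, -0.1754, 0.2328]
tool_rot: [-0.003, 1.0, -0.029, 0.002]
contact_force: [0.2, -0.5, 0.2]
gripper_width: 0.995
```

```bash
python3 - <<'E'
from h import *
rows([(.5595,-.0801,.16)],-4)
E
```

```text
t 2.17 p [ 0.5183 -0.1754  0.2328] F [ 0.2 -0.5  0.2] w 0.995 rot [-0.002 -0.001  0.004]
[ 0.176 -0.485  0.368]
```

Emit:
{"op": "jog_arm", "data": {
  "plan": [
    {"x":0.06,"y":-0.16,"z":0,"wx":-0.002,"wy":-0.001,"wz":0.004},
    {"x":0.12,"y":-0.32,"z":0.1,"wx":-0.002,"wy":-0.001,"wz":0.004},
    {"x":0.176,"y":-0.485,"z":0.2,"wx":-0.002,"wy":-0.001,"wz":0.004},
    {"x":0.176,"y":-0.485,"z":0.3,"wx":-0.002,"wy":-0.001,"wz":0.004},
    {"x":0.176,"y":-0.485,"z":0.368,"wx":-0.002,"wy":-0.001,"wz":0.004},
    {"x":0.176,"y":-0.485,"z":0.368,"wx":-0.002,"wy":-0.001,"wz":0.004},
    {"x":0.176,"y":-0.485,"z":0.368,"wx":-0.002,"wy":-0.001,"wz":0.004}
  ]
}}

```text
t: 2.75
eef_pos: [0.5589, -0.081, 0.1596]
tool_rot: [-0.0, 0.999, -0.036, -0.0]
contact_force: [0.2, 0.7, 1.0]
gripper_width: 1.002
```

```bash
python3 - <<'E'
from h import *
rows([(.5595,-.0801,.079)],-4)
E
```

```text
t 2.75 p [ 0.5589 -0.081   0.1596] F [0.2 0.7 1. ] w 1.002 rot [-0.     0.    -0.001]
[ 0.003 -0.005  0.403]
```

Emit:
{"op": "jog_arm", "data": {
  "plan": [
    {"x":0.003,"y":-0.005,"z":0.13,"wx":0,"wy":0,"wz":0},
    {"x":0.003,"y":-0.005,"z":0.26,"wx":0,"wy":0,"wz":0},
    {"x":0.003,"y":-0.005,"z":0.36,"wx":0,"wy":0,"wz":0},
    {"x":0.003,"y":-0.005,"z":0.403,"wx":0,"wy":0,"wz":0},
    {"x":0.003,"y":-0.005,"z":0.403,"wx":0,"wy":0,"wz":0}
  ]
}}

```text
t: 3.17
eef_pos: [0.5588, -0.0809, 0.0783]
tool_rot: [0.0, 0.999, -0.036, -0.001]
contact_force: [-0.4, 0.3, -0.3]
gripper_width: 0.999
```

Emit:
{"op": "jog_arm", "data": {
  "plan": [
    {"x":0,"y":0,"z":0,"wx":0,"wy":0,"wz":0},
    {"x":0,"y":0,"z":0,"wx":0,"wy":0,"wz":0},
    {"x":0,"y":0,"z":0,"wx":0,"wy":0,"wz":0},
    {"x":0,"y":0,"z":0,"wx":0,"wy":0,"wz":0},
    {"x":0,"y":0,"z":0,"wx":0,"wy":0,"wz":0},
    {"x":0,"y":0,"z":0,"wx":0,"wy":0,"wz":0},
    {"x":0,"y":0,"z":0,"wx":0,"wy":0,"wz":0},
    {"x":0,"y":0,"z":0,"wx":0,"wy":0,"wz":0}
  ],
  "hand": -1,
  "grip_force": 30
}}

```text
t: 3.83
eef_pos: [0.5597, -0.0815, 0.0791]
tool_rot: [0.0, 0.999, -0.036, -0.0]
contact_force: [-0.1, -1.8, 6.0]
gripper_width: 0.246
```

```bash
python3 - <<'E'
from h import *
s=monitor.get_obs();p=s["eef_pos"];print(s["gripper_width"]*85, s["contact_force"])
a=np.radians(-4);d=np.array([np.cos(a),np.sin(a),0]);H=np.array([.6043,-.0833,.097])
T=[]
for f in np.radians([9,18,27,36,45,54,63,72,81,90,94]):
    g=H-d*.045*np.cos(f)+np.array([0,0,.045*np.sin(f)]); T.append(g-[0,0,.019])
rows(T,-4)
E
```

```text
20.938262883690367 [-0.0825332  -1.84337124  6.01528122]
t 3.83 p [ 0.5597 -0.0815  0.0791] F [-0.1 -1.8  6. ] w 0.246 rot [ 0.     0.    -0.001]
[ 0.001 -0.006 -0.029]
[ 0.009 -0.006 -0.064]
[ 0.022 -0.006 -0.096]
[ 0.041 -0.006 -0.127]
[ 0.064 -0.006 -0.153]
[ 0.09  -0.007 -0.176]
[ 0.121 -0.007 -0.195]
[ 0.153 -0.007 -0.208]
[ 0.188 -0.007 -0.217]
[ 0.223 -0.007 -0.219]
[ 0.238 -0.007 -0.219]
```

Emit:
{"op": "jog_arm", "data": {
  "plan": [
    {"x":0,"y":0,"z":-0.014,"wx":0,"wy":0,"wz":0},
    {"x":0.001,"y":0,"z":-0.029,"wx":0,"wy":0,"wz":0},
    {"x":0.005,"y":0,"z":-0.047,"wx":0,"wy":0,"wz":0},
    {"x":0.009,"y":0,"z":-0.064,"wx":0,"wy":0,"wz":0},
    {"x":0.015,"y":0,"z":-0.08,"wx":0,"wy":0,"wz":0},
    {"x":0.022,"y":0,"z":-0.096,"wx":0,"wy":0,"wz":0},
    {"x":0.031,"y":0,"z":-0.112,"wx":0,"wy":0,"wz":0},
    {"x":0.041,"y":0,"z":-0.127,"wx":0,"wy":0,"wz":0},
    {"x":0.052,"y":0,"z":-0.14,"wx":0,"wy":0,"wz":0},
    {"x":0.064,"y":0,"z":-0.153,"wx":0,"wy":0,"wz":0},
    {"x":0.064,"y":0,"z":-0.153,"wx":0,"wy":0,"wz":0}
  ]
}}

```text
t: 4.75
eef_pos: [0.5717, -0.0823, 0.11]
tool_rot: [0.0, 0.999, -0.036, -0.002]
contact_force: [-5.6, 1.5, -2.8]
gripper_width: 0.241
```

```bash
python3 - <<'E'
from h import *
a=np.radians(-4);d=np.array([np.cos(a),np.sin(a),0]);H=np.array([.6043,-.0833,.097])
T=[]
for f in np.radians([49.5,54,58.5,63,67.5,72,76.5,81,85.5,90,94]):
    g=H-d*.045*np.cos(f)+np.array([0,0,.045*np.sin(f)]); T.append(g-[0,0,.019])
rows(T,-4)
E
```

```text
t 4.75 p [ 0.5717 -0.0823  0.11  ] F [-5.6  1.5 -2.8] w 0.241 rot [ 0.     0.001 -0.001]
[ 0.017 -0.006 -0.011]
[ 0.031 -0.006 -0.022]
[ 0.045 -0.007 -0.032]
[ 0.061 -0.007 -0.041]
[ 0.077 -0.007 -0.048]
[ 0.093 -0.007 -0.055]
[ 0.11  -0.007 -0.059]
[ 0.128 -0.007 -0.063]
[ 0.145 -0.007 -0.065]
[ 0.163 -0.007 -0.066]
[ 0.179 -0.007 -0.065]
```

Emit:
{"op": "jog_arm", "data": {
  "plan": [
    {"x":0.017,"y":0,"z":-0.011,"wx":0,"wy":0,"wz":0},
    {"x":0.031,"y":0,"z":-0.022,"wx":0,"wy":0,"wz":0},
    {"x":0.045,"y":0,"z":-0.032,"wx":0,"wy":0,"wz":0},
    {"x":0.061,"y":0,"z":-0.041,"wx":0,"wy":0,"wz":0},
    {"x":0.077,"y":0,"z":-0.048,"wx":0,"wy":0,"wz":0},
    {"x":0.093,"y":0,"z":-0.055,"wx":0,"wy":0,"wz":0},
    {"x":0.11,"y":0,"z":-0.059,"wx":0,"wy":0,"wz":0},
    {"x":0.128,"y":0,"z":-0.063,"wx":0,"wy":0,"wz":0},
    {"x":0.145,"y":0,"z":-0.065,"wx":0,"wy":0,"wz":0},
    {"x":0.163,"y":0,"z":-0.066,"wx":0,"wy":0,"wz":0},
    {"x":0.175,"y":0,"z":-0.066,"wx":0,"wy":0,"wz":0},
    {"x":0.175,"y":0,"z":-0.066,"wx":0,"wy":0,"wz":0}
  ]
}}

```text
t: 5.75
eef_pos: [0.6056, -0.0846, 0.1237]
tool_rot: [0.0, 0.999, -0.036, -0.003]
contact_force: [-8.8, -0.5, 2.6]
gripper_width: 0.237
```

```bash
python3 - <<'E'
from h import *
t=snap("top","t1");s=snap("scene","s1");rows([],-4)
a=cv2.resize(s[140:240,200:300],(500,500));b=cv2.resize(t[160:260,270:370],(300,300));o=np.zeros((500,800,3),np.uint8);o[:,:500]=a;o[:300,500:]=b
cv2.imwrite("pics/c1.png",cv2.cvtColor(o,cv2.COLOR_RGB2BGR))
E
```

```text
t 5.85 p [ 0.6056 -0.0846  0.1237] F [-7.4  0.6  1.3] w 0.237 rot [ 0.     0.002 -0.001]
```

View pics/c1.png

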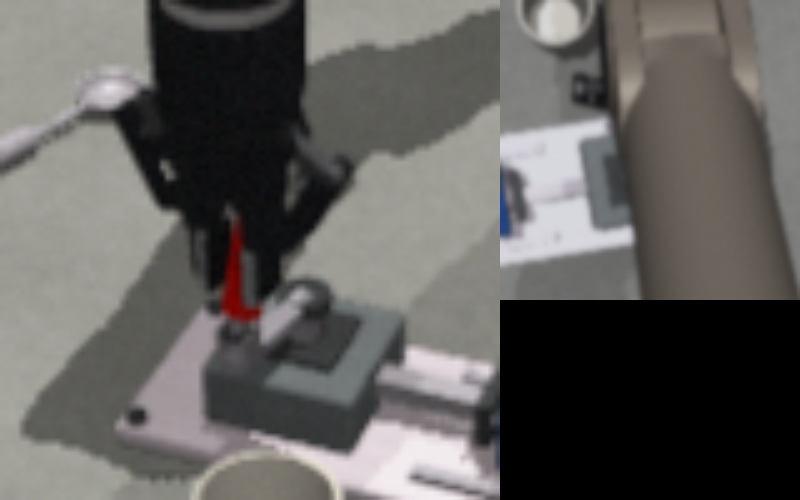

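Emit:
{"op": "jog_arm", "data": {
  "plan": [
    {"x":0.01,"y":0,"z":0,"wx":0,"wy":0,"wz":0},
    {"x":0.02,"y":0,"z":0,"wx":0,"wy":0,"wz":0},
    {"x":0.03,"y":0,"z":0,"wx":0,"wy":0,"wz":0},
    {"x":0.03,"y":0,"z":0,"wx":0,"wy":0,"wz":0},
    {"x":0.03,"y":0,"z":0,"wx":0,"wy":0,"wz":0}
  ]
}}

```text
t: 6.27
eef_pos: [0.6097, -0.0849, 0.1239]
tool_rot: [0.0, 0.999, -0.037, -0.005]
contact_force: [-8.7, -0.2, 0.5]
gripper_width: 0.228
```

Emit:
{"op": "jog_arm", "data": {
  "plan": [
    {"x":0,"y":0,"z":0,"wx":0,"wy":0,"wz":0},
    {"x":0,"y":0,"z":0,"wx":0,"wy":0,"wz":0},
    {"x":0,"y":0,"z":0,"wx":0,"wy":0,"wz":0},
    {"x":0,"y":0,"z":0,"wx":0,"wy":0,"wz":0},
    {"x":0,"y":0,"z":-0.1,"wx":0,"wy":0,"wz":0},
    {"x":0,"y":0,"z":-0.25,"wx":0,"wy":0,"wz":0},
    {"x":0,"y":0,"z":-0.32,"wx":0,"wy":0,"wz":0}
  ],
  "hand": 1
}}

```text
t: 6.85
eef_pos: [0.6123, -0.0849, 0.1913]
tool_rot: [0.0, 0.999, -0.037, -0.003]
contact_force: [1.2, -0.3, 0.5]
gripper_width: 1.002
```

```bash
python3 - <<'E'
from h import *
np.set_printoptions(precision=4,suppress=True)
s=snap("scene","s2"); print(monitor.get_obs()["q"]);rows([],-4)
im=cv2.imread("pics/s2.png")
r=red(im,(225,160,275,215)); print(r)
H=np.array([.6043,-.0833,.097])
for h in(.011,.037,.063): print(proj("scene",H+[0,0,h]))
a=np.radians(-4);d=np.array([np.cos(a),np.sin(a),0])
for f in np.radians([70,80,90]): print([np.round(proj("scene",H-d*np.cos(f)*k+np.array([0,0,k*np.sin(f)])),1) for k in(.011,.063)])
cv2.imwrite("pics/c2.png",cv2.resize(im[140:240,200:300],(600,600)))
E
```

```text
[ 0.1323  0.4277 -0.1267  1.7242  0.0631  0.9947 -1.6616]
t 6.9 p [ 0.6138 -0.0849  0.1936] F [1.3 0.3 2.2] w 1.0 rot [ 0.     0.    -0.001]
(array([248.6026, 193.6755]), array([250.1896, 183.0737]), array([247.1064, 203.6712]), 151)
[247.6984 202.1685]
[247.4539 194.1408]
[247.2025 185.8855]
[array([248.5, 201.6]), array([252. , 183.1])]
[array([248.1, 201.9]), array([249.6, 184.2])]
[array([247.7, 202.2]), array([247.2, 185.9])]
```

View pics/c2.png

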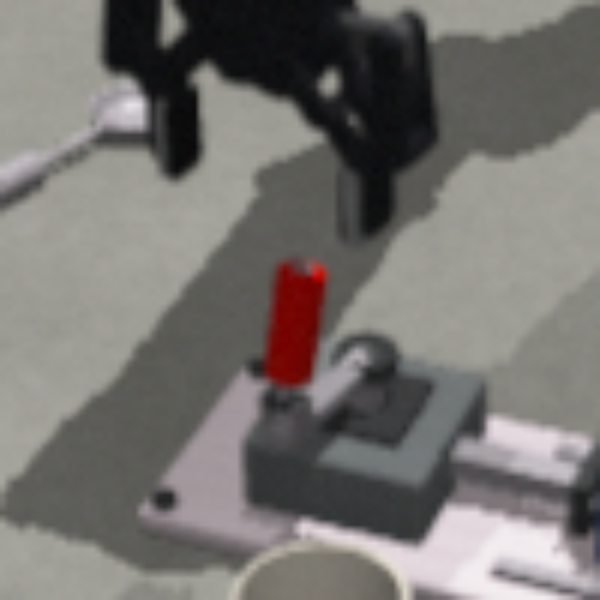

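```bash
python3 - <<'E'
from h import *
rows([(.553,-.080,.1936),(.553,-.080,.125),(.5825,-.082,.125),(.5875,-.082,.125)],-4)
E
```

```text
t 6.9 p [ 0.6138 -0.0849  0.1936] F [1.3 0.3 2.2] w 1.0 rot [ 0.     0.    -0.001]
[-0.305 -0.002  0.   ]
[-0.305 -0.003  0.343]
[-0.157 -0.003  0.343]
[-0.132 -0.005  0.343]
```

Emit:
{"op": "jog_arm", "data": {
  "plan": [
    {"x":-0.15,"y":0,"z":-0.03,"wx":0,"wy":0,"wz":0},
    {"x":-0.305,"y":0,"z":-0.03,"wx":0,"wy":0,"wz":0},
    {"x":-0.305,"y":0,"z":0,"wx":0,"wy":0,"wz":0},
    {"x":-0.305,"y":0,"z":0.05,"wx":0,"wy":0,"wz":0},
    {"x":-0.305,"y":0,"z":0.15,"wx":0,"wy":0,"wz":0},
    {"x":-0.305,"y":0,"z":0.25,"wx":0,"wy":0,"wz":0},
    {"x":-0.305,"y":0,"z":0.343,"wx":0,"wy":0,"wz":0},
    {"x":-0.305,"y":0,"z":0.343,"wx":0,"wy":0,"wz":0},
    {"x":-0.25,"y":0,"z":0.343,"wx":0,"wy":0,"wz":0},
    {"x":-0.2,"y":0,"z":0.343,"wx":0,"wy":0,"wz":0},
    {"x":-0.17,"y":0,"z":0.343,"wx":0,"wy":0,"wz":0},
    {"x":-0.17,"y":0,"z":0.343,"wx":0,"wy":0,"wz":0}
  ],
  "hand": -1
}}

```text
t: 7.9
eef_pos: [0.5819, -0.0825, 0.1256]
tool_rot: [0.0, 0.999, -0.037, 0.0]
contact_force: [0.1, 0.2, -0.8]
gripper_width: -0.0
```

Emit:
{"op": "jog_arm", "data": {
  "plan": [
    {"x":0.01,"y":0,"z":0,"wx":0,"wy":0,"wz":0},
    {"x":0.02,"y":0,"z":0,"wx":0,"wy":0,"wz":0},
    {"x":0.02,"y":0,"z":0,"wx":0,"wy":0,"wz":0}
  ]
}}

```text
t: 8.15
eef_pos: [0.585, -0.0828, 0.1257]
tool_rot: [0.0, 0.999, -0.037, -0.0]
contact_force: [-4.0, -0.3, 2.8]
gripper_width: -0.004
```

```bash
python3 - <<'E'
from h import *
s=snap("scene","s3"); rows([],-4)
im=cv2.imread("pics/s3.png")
print(red(im,(225,160,275,215)))
cv2.imwrite("pics/c3.png",cv2.resize(im[140:240,200:300],(600,600)))
E
```

```text
t 8.2 p [ 0.5851 -0.0828  0.1257] F [-3.8  1.2  3.2] w 0.001 rot [ 0.     0.    -0.001]
(array([246.57931034, 195.29655172]), array([246.5001886 , 184.48900376]), array([246.65408173, 205.50986683]), 145)
```

View pics/c3.png

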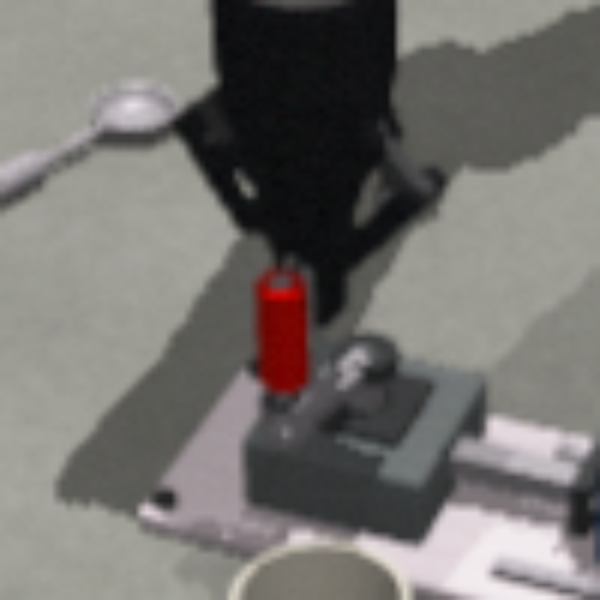

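Emit:
{"op": "jog_arm", "data": {
  "plan": [
    {"x":0.015,"y":0,"z":0,"wx":0,"wy":0,"wz":0},
    {"x":0.03,"y":0,"z":0,"wx":0,"wy":0,"wz":0},
    {"x":0.03,"y":0,"z":0,"wx":0,"wy":0,"wz":0}
  ]
}}

```text
t: 8.45
eef_pos: [0.586, -0.083, 0.1251]
tool_rot: [0.0, 0.999, -0.037, -0.006]
contact_force: [-16.7, 1.0, 11.7]
gripper_width: 0.002
```

Emit:
{"op": "jog_arm", "data": {
  "plan": [
    {"x":-0.03,"y":0,"z":0,"wx":0,"wy":0,"wz":0},
    {"x":-0.1,"y":0,"z":0,"wx":0,"wy":0,"wz":0},
    {"x":-0.1,"y":0,"z":-0.15,"wx":0,"wy":0,"wz":-0.03},
    {"x":-0.1,"y":0,"z":-0.3,"wx":0,"wy":0,"wz":-0.07},
    {"x":-0.1,"y":0,"z":-0.42,"wx":0,"wy":0,"wz":-0.11},
    {"x":-0.1,"y":0,"z":-0.42,"wx":0,"wy":0,"wz":-0.15},
    {"x":-0.1,"y":0,"z":-0.42,"wx":0,"wy":0,"wz":-0.19},
    {"x":-0.1,"y":0,"z":-0.42,"wx":0,"wy":0,"wz":-0.23},
    {"x":-0.1,"y":0,"z":-0.42,"wx":0,"wy":0,"wz":-0.27},
    {"x":-0.1,"y":0,"z":-0.42,"wx":0,"wy":0,"wz":-0.31},
    {"x":-0.1,"y":0,"z":-0.42,"wx":0,"wy":0,"wz":-0.35},
    {"x":-0.1,"y":0,"z":-0.42,"wx":0,"wy":0,"wz":-0.39}
  ]
}}

```text
t: 9.45
eef_pos: [0.5677, -0.0815, 0.2097]
tool_rot: [-0.002, 0.839, 0.545, -0.004]
contact_force: [-0.0, -0.0, 0.3]
gripper_width: -0.002
```

```bash
python3 - <<'E'
from h import *
np.set_printoptions(precision=4,suppress=True)
s=snap("scene","s4"); t=snap("top","t4"); print(monitor.get_obs()["q"])
im=cv2.imread("pics/s4.png"); r=red(im,(225,160,275,215)); print(r)
# synthesise: silhouette of upright cylinder, fit x,y
from scipy.optimize import least_squares
def sil(p):
    th=np.linspace(0,2*np.pi,40,endpoint=False)
    P=[proj("scene",[p[0]+.011*np.cos(a),p[1]+.011*np.sin(a),z]) for z in(.108,.160) for a in th]
    h=cv2.convexHull(np.float32(P)); m=cv2.moments(h); return np.array([m["m10"]/m["m00"],m["m01"]/m["m00"]])
f=least_squares(lambda p:sil(p)-r[0],[.605,-.083],diff_step=1e-3); print("handle xy",f.x,f.fun)
rows([(f.x[0],f.x[1],.22)],196)
# jaw and bottle refinement from first pictures
for n in("jaw","bottle"):
  for c in("top","scene"):
    b=finder.place_of(c,n)
    for q in b[:1]: print(n,c,np.round(q["confidence"],2),atz(c,q["location"],.0 if n=="jaw" else .012))
E
```

```text
[ 0.3337  0.3651 -0.3777  1.7984  0.1552  1.017  -0.5288]
(array([246.5102, 195.0544]), array([246.1926, 184.4342]), array([246.8237, 205.5354]), 147)
handle xy [ 0.6094 -0.0831] [-0. -0.]
t 9.55 p [ 0.5676 -0.0817  0.2097] F [-1.1 -0.  -0.1] w -0.001 rot [-0.003 -0.003 -0.724]
[ 0.079  0.193 -0.054]
jaw top 0.65 [0.5253 0.0521 0.    ]
jaw scene 0.71 [0.5259 0.0648 0.    ]
bottle top 0.58 [0.5181 0.1295 0.012 ]
bottle scene 0.83 [0.5089 0.1532 0.012 ]
```

Emit:
{"op": "jog_arm", "data": {
  "plan": [
    {"x":0.02,"y":0.05,"z":0,"wx":0,"wy":0,"wz":-0.04},
    {"x":0.04,"y":0.1,"z":0,"wx":0,"wy":0,"wz":-0.08},
    {"x":0.06,"y":0.15,"z":0,"wx":0,"wy":0,"wz":-0.12},
    {"x":0.075,"y":0.185,"z":0,"wx":0,"wy":0,"wz":-0.16},
    {"x":0.075,"y":0.185,"z":0,"wx":0,"wy":0,"wz":-0.2},
    {"x":0.075,"y":0.185,"z":0,"wx":0,"wy":0,"wz":-0.24},
    {"x":0.075,"y":0.185,"z":0,"wx":0,"wy":0,"wz":-0.28},
    {"x":0.075,"y":0.185,"z":0,"wx":0,"wy":0,"wz":-0.32},
    {"x":0.075,"y":0.185,"z":0,"wx":0,"wy":0,"wz":-0.36},
    {"x":0.075,"y":0.185,"z":0,"wx":0,"wy":0,"wz":-0.4},
    {"x":0.075,"y":0.185,"z":0,"wx":0,"wy":0,"wz":-0.44},
    {"x":0.075,"y":0.185,"z":0,"wx":0,"wy":0,"wz":-0.48}
  ],
  "hand": 1
}}

```text
t: 10.75
eef_pos: [0.6072, -0.0832, 0.2091]
tool_rot: [-0.005, 0.245, 0.97, -0.002]
contact_force: [-0.1, 0.1, 0.3]
gripper_width: 1.001
```

```bash
python3 - <<'E'
from h import *
rows([(.6069,-.0847,.19)],196)
E
```

```text
t 10.75 p [ 0.6072 -0.0832  0.2091] F [-0.1  0.1  0.3] w 1.001 rot [-0.001 -0.003 -0.246]
[-0.003 -0.007  0.095]
```

Emit:
{"op": "jog_arm", "data": {
  "plan": [
    {"x":-0.003,"y":-0.007,"z":0,"wx":0,"wy":-0.003,"wz":-0.04},
    {"x":-0.003,"y":-0.007,"z":0,"wx":0,"wy":-0.003,"wz":-0.08},
    {"x":-0.003,"y":-0.007,"z":0,"wx":0,"wy":-0.003,"wz":-0.12},
    {"x":-0.003,"y":-0.007,"z":0,"wx":0,"wy":-0.003,"wz":-0.16},
    {"x":-0.003,"y":-0.007,"z":0.05,"wx":0,"wy":-0.003,"wz":-0.2},
    {"x":-0.003,"y":-0.007,"z":0.095,"wx":0,"wy":-0.003,"wz":-0.24},
    {"x":-0.003,"y":-0.007,"z":0.095,"wx":0,"wy":-0.003,"wz":-0.246},
    {"x":-0.003,"y":-0.007,"z":0.095,"wx":0,"wy":-0.003,"wz":-0.246}
  ]
}}

```text
t: 11.42
eef_pos: [0.6066, -0.0849, 0.1896]
tool_rot: [-0.001, -0.137, 0.991, -0.0]
contact_force: [0.7, -0.1, 0.1]
gripper_width: 0.997
```

```bash
python3 - <<'E'
from h import *
rows([(.6069,-.0847,.123)],196); print(monitor.get_obs()["q"])
E
```

```text
t 11.42 p [ 0.6066 -0.0849  0.1896] F [ 0.7 -0.1  0.1] w 0.997 rot [-0.    -0.001 -0.001]
[-0.003  0.001  0.333]
[ 0.64095052  0.55165094 -0.83565863  1.70842909  0.45471879  1.08991867
  1.508193  ]
```

Emit:
{"op": "jog_arm", "data": {
  "plan": [
    {"x":0,"y":0,"z":0.12,"wx":0,"wy":0,"wz":0},
    {"x":0,"y":0,"z":0.24,"wx":0,"wy":0,"wz":0},
    {"x":0,"y":0,"z":0.333,"wx":0,"wy":0,"wz":0},
    {"x":0,"y":0,"z":0.333,"wx":0,"wy":0,"wz":0}
  ]
}}

```text
t: 11.75
eef_pos: [0.6043, -0.0853, 0.1199]
tool_rot: [-0.004, -0.135, 0.991, 0.0]
contact_force: [-0.0, -0.9, -1.2]
gripper_width: 1.003
```

Emit:
{"op": "jog_arm", "data": {
  "plan": [
    {"x":0,"y":0,"z":0,"wx":0,"wy":0,"wz":0},
    {"x":0,"y":0,"z":0,"wx":0,"wy":0,"wz":0},
    {"x":0,"y":0,"z":0,"wx":0,"wy":0,"wz":0},
    {"x":0,"y":0,"z":0,"wx":0,"wy":0,"wz":0},
    {"x":0,"y":0,"z":0,"wx":0,"wy":0,"wz":0},
    {"x":0,"y":0,"z":0,"wx":0,"wy":0,"wz":0},
    {"x":0,"y":0,"z":0,"wx":0,"wy":0,"wz":0},
    {"x":0,"y":0,"z":0,"wx":0,"wy":0,"wz":0}
  ],
  "hand": -1,
  "grip_force": 50
}}

```text
t: 12.42
eef_pos: [0.605, -0.0852, 0.1209]
tool_rot: [-0.003, -0.135, 0.991, -0.0]
contact_force: [-0.7, 0.4, 5.8]
gripper_width: 0.244
```

```bash
cat >> h.py <<'E'
A=np.array([.542,-.0803]); Y=7.6
def wind(n=10,step=.08,r=.067,z=.123,yawrate=.85,A=A):
    s=monitor.get_obs(); p=s["eef_pos"]; w,x,y,q=s["tool_rot"]; Q=R.from_quat([x,y,q,w])
    v=p[:2]-A; th=np.arctan2(v[1],v[0]); cr=(np.radians(Y)-th)%(2*np.pi); X=Q.as_matrix()[:,0]; yaw=np.arctan2(X[1],X[0])
    u=np.array([np.cos(th),np.sin(th)]); tang=np.array([u[1],-u[0]]); F=s["contact_force"]
    print("t %.2f crank %.3f r %.1f mm z %.4f yaw %.1f F_tan(resist) %.1f F_rad %.1f Fz %.1f w %.3f q"%(s["t"],cr,1e3*np.hypot(*v),p[2],np.degrees(yaw),-F[:2]@tang,F[:2]@u,F[2],s["gripper_width"]),np.round(s["q"],2),np.round(p,4))
    with open("log.txt","a") as f: f.write("%f %f %f\n"%(cr,p[0],p[1]))
    for k in range(1,n+1):
        t=th-k*step; g=np.r_[A+r*np.array([np.cos(t),np.sin(t)]),z]
        D=R.from_rotvec([0,0,-k*step*yawrate])*R.from_matrix(np.array([[np.cos(yaw),np.sin(yaw),0],[np.sin(yaw),-np.cos(yaw),0],[0,0,-1]]))
        d=np.round(Q.inv().apply(g-p)/.2,3); e=np.round((Q.inv()*D).as_rotvec()/np.pi,3)
        print('{"x": %g, "y": %g, "z": %g, "wx": %g, "wy": %g, "wz": %g}'%(*d,*e),end=", ")
    print()
E
python3 -c "
from h import *
wind()"
```

```text
t 12.42 crank 0.210 r 63.1 mm z 0.1209 yaw -164.5 F_tan(resist) 0.4 F_rad -0.8 Fz 5.8 w 0.244 q [ 0.61  0.63 -0.79  1.76  0.52  0.98  1.45] [ 0.605  -0.0852  0.1209]
{"x": -0.008, "y": -0.031, "z": -0.01, "wx": 0, "wy": -0.002, "wz": 0.022}, {"x": 0.004, "y": -0.055, "z": -0.01, "wx": 0, "wy": -0.002, "wz": 0.043}, {"x": 0.018, "y": -0.078, "z": -0.01, "wx": -0, "wy": -0.002, "wz": 0.065}, {"x": 0.034, "y": -0.1, "z": -0.01, "wx": -0, "wy": -0.002, "wz": 0.087}, {"x": 0.051, "y": -0.12, "z": -0.01, "wx": -0, "wy": -0.002, "wz": 0.108}, {"x": 0.07, "y": -0.139, "z": -0.01, "wx": -0, "wy": -0.002, "wz": 0.13}, {"x": 0.091, "y": -0.156, "z": -0.01, "wx": -0, "wy": -0.002, "wz": 0.152}, {"x": 0.113, "y": -0.172, "z": -0.01, "wx": -0, "wy": -0.002, "wz": 0.173}, {"x": 0.136, "y": -0.186, "z": -0.01, "wx": -0, "wy": -0.002, "wz": 0.195}, {"x": 0.16, "y": -0.198, "z": -0.009, "wx": -0.001, "wy": -0.002, "wz": 0.216},
```

Emit:
{"op": "jog_arm", "data": {
  "plan": [
    {"x":-0.008,"y":-0.031,"z":-0.01,"wx":0,"wy":-0.002,"wz":0.022},
    {"x":0.004,"y":-0.055,"z":-0.01,"wx":0,"wy":-0.002,"wz":0.043},
    {"x":0.018,"y":-0.078,"z":-0.01,"wx":0,"wy":-0.002,"wz":0.065},
    {"x":0.034,"y":-0.1,"z":-0.01,"wx":0,"wy":-0.002,"wz":0.087},
    {"x":0.051,"y":-0.12,"z":-0.01,"wx":0,"wy":-0.002,"wz":0.108},
    {"x":0.07,"y":-0.139,"z":-0.01,"wx":0,"wy":-0.002,"wz":0.13},
    {"x":0.091,"y":-0.156,"z":-0.01,"wx":0,"wy":-0.002,"wz":0.152}
  ]
}}

```text
t: 13.0
eef_pos: [0.5946, -0.1155, 0.1214]
tool_rot: [-0.001, 0.103, 0.995, 0.002]
contact_force: [1.2, 9.3, -9.6]
gripper_width: 0.243
```

```bash
python3 -c "
from h import *
wind()"
```

```text
t 13.00 crank 0.723 r 63.3 mm z 0.1214 yaw 168.2 F_tan(resist) 8.4 F_rad -4.2 Fz -9.6 w 0.243 q [ 0.6   0.58 -0.68  1.78  0.44  0.94  1.09] [ 0.5946 -0.1155  0.1214]
{"x": -0.006, "y": -0.031, "z": -0.008, "wx": 0.001, "wy": -0.001, "wz": 0.022}, {"x": 0.007, "y": -0.055, "z": -0.008, "wx": 0.001, "wy": -0.001, "wz": 0.043}, {"x": 0.021, "y": -0.077, "z": -0.008, "wx": 0.001, "wy": -0.001, "wz": 0.065}, {"x": 0.038, "y": -0.098, "z": -0.008, "wx": 0.001, "wy": -0.001, "wz": 0.087}, {"x": 0.056, "y": -0.118, "z": -0.008, "wx": 0.001, "wy": -0.001, "wz": 0.108}, {"x": 0.076, "y": -0.136, "z": -0.008, "wx": 0.001, "wy": -0.001, "wz": 0.13}, {"x": 0.097, "y": -0.153, "z": -0.008, "wx": 0.001, "wy": -0.001, "wz": 0.152}, {"x": 0.119, "y": -0.168, "z": -0.008, "wx": 0.001, "wy": -0.001, "wz": 0.173}, {"x": 0.142, "y": -0.181, "z": -0.008, "wx": 0.001, "wy": -0.002, "wz": 0.195}, {"x": 0.167, "y": -0.192, "z": -0.008, "wx": 0.001, "wy": -0.002, "wz": 0.216},
```

Emit:
{"op": "jog_arm", "data": {
  "plan": [
    {"x":-0.006,"y":-0.031,"z":0,"wx":0.001,"wy":-0.001,"wz":0.022},
    {"x":0.007,"y":-0.055,"z":0,"wx":0.001,"wy":-0.001,"wz":0.043},
    {"x":0.021,"y":-0.077,"z":0,"wx":0.001,"wy":-0.001,"wz":0.065},
    {"x":0.038,"y":-0.098,"z":0,"wx":0.001,"wy":-0.001,"wz":0.087},
    {"x":0.056,"y":-0.118,"z":0,"wx":0.001,"wy":-0.001,"wz":0.108},
    {"x":0.076,"y":-0.136,"z":0,"wx":0.001,"wy":-0.001,"wz":0.13},
    {"x":0.097,"y":-0.153,"z":0,"wx":0.001,"wy":-0.001,"wz":0.152},
    {"x":0.119,"y":-0.168,"z":0,"wx":0.001,"wy":-0.001,"wz":0.173},
    {"x":0.142,"y":-0.181,"z":0,"wx":0.001,"wy":-0.002,"wz":0.195},
    {"x":0.167,"y":-0.192,"z":0,"wx":0.001,"wy":-0.002,"wz":0.216}
  ]
}}

```text
t: 13.83
eef_pos: [0.556, -0.1423, 0.1213]
tool_rot: [0.002, 0.428, 0.904, 0.003]
contact_force: [7.4, 6.8, -7.5]
gripper_width: 0.244
```

```bash
python3 -c "
from h import *
wind(z=.121)"
```

```text
t 13.83 crank 1.482 r 63.6 mm z 0.1213 yaw 129.3 F_tan(resist) 8.8 F_rad -5.0 Fz -7.5 w 0.244 q [ 0.56  0.49 -0.54  1.87  0.32  0.85  0.55] [ 0.556  -0.1423  0.1213]
{"x": -0.002, "y": -0.031, "z": 0.001, "wx": 0.002, "wy": 0, "wz": 0.022}, {"x": 0.012, "y": -0.054, "z": 0.001, "wx": 0.002, "wy": -0, "wz": 0.043}, {"x": 0.029, "y": -0.075, "z": 0.001, "wx": 0.002, "wy": -0, "wz": 0.065}, {"x": 0.047, "y": -0.094, "z": 0.001, "wx": 0.002, "wy": -0, "wz": 0.087}, {"x": 0.067, "y": -0.113, "z": 0.001, "wx": 0.002, "wy": -0, "wz": 0.108}, {"x": 0.088, "y": -0.129, "z": 0, "wx": 0.002, "wy": -0, "wz": 0.13}, {"x": 0.11, "y": -0.144, "z": 0, "wx": 0.002, "wy": -0, "wz": 0.152}, {"x": 0.133, "y": -0.157, "z": 0, "wx": 0.002, "wy": -0, "wz": 0.173}, {"x": 0.158, "y": -0.168, "z": 0, "wx": 0.002, "wy": -0.001, "wz": 0.195}, {"x": 0.183, "y": -0.177, "z": 0, "wx": 0.002, "wy": -0.001, "wz": 0.216},
```

```bash
python3 -c "
from h import *
wind(z=.121,yawrate=1.05)"
```

```text
t 13.83 crank 1.482 r 63.6 mm z 0.1213 yaw 129.3 F_tan(resist) 8.8 F_rad -5.0 Fz -7.5 w 0.244 q [ 0.56  0.49 -0.54  1.87  0.32  0.85  0.55] [ 0.556  -0.1423  0.1213]
{"x": -0.002, "y": -0.031, "z": 0.001, "wx": 0.002, "wy": 0, "wz": 0.027}, {"x": 0.012, "y": -0.054, "z": 0.001, "wx": 0.002, "wy": -0, "wz": 0.053}, {"x": 0.029, "y": -0.075, "z": 0.001, "wx": 0.002, "wy": -0, "wz": 0.08}, {"x": 0.047, "y": -0.094, "z": 0.001, "wx": 0.002, "wy": -0, "wz": 0.107}, {"x": 0.067, "y": -0.113, "z": 0.001, "wx": 0.002, "wy": -0, "wz": 0.134}, {"x": 0.088, "y": -0.129, "z": 0, "wx": 0.002, "wy": -0, "wz": 0.16}, {"x": 0.11, "y": -0.144, "z": 0, "wx": 0.002, "wy": -0.001, "wz": 0.187}, {"x": 0.133, "y": -0.157, "z": 0, "wx": 0.002, "wy": -0.001, "wz": 0.214}, {"x": 0.158, "y": -0.168, "z": 0, "wx": 0.002, "wy": -0.001, "wz": 0.241}, {"x": 0.183, "y": -0.177, "z": 0, "wx": 0.002, "wy": -0.001, "wz": 0.267},
```

Emit:
{"op": "jog_arm", "data": {
  "plan": [
    {"x":-0.002,"y":-0.031,"z":0,"wx":0.002,"wy":0,"wz":0.027},
    {"x":0.012,"y":-0.054,"z":0,"wx":0.002,"wy":0,"wz":0.053},
    {"x":0.029,"y":-0.075,"z":0,"wx":0.002,"wy":0,"wz":0.08},
    {"x":0.047,"y":-0.094,"z":0,"wx":0.002,"wy":0,"wz":0.107},
    {"x":0.067,"y":-0.113,"z":0,"wx":0.002,"wy":0,"wz":0.134},
    {"x":0.088,"y":-0.129,"z":0,"wx":0.002,"wy":0,"wz":0.16},
    {"x":0.11,"y":-0.144,"z":0,"wx":0.002,"wy":-0.001,"wz":0.187},
    {"x":0.133,"y":-0.157,"z":0,"wx":0.002,"wy":-0.001,"wz":0.214},
    {"x":0.158,"y":-0.168,"z":0,"wx":0.002,"wy":-0.001,"wz":0.241},
    {"x":0.183,"y":-0.177,"z":0,"wx":0.002,"wy":-0.001,"wz":0.267}
  ]
}}

```text
t: 14.67
eef_pos: [0.5089, -0.1347, 0.1213]
tool_rot: [0.002, 0.76, 0.65, 0.004]
contact_force: [10.3, 2.3, -10.4]
gripper_width: 0.25
```

```bash
python3 -c "
from h import *
wind(z=.121,yawrate=1.05)
t=snap('top','t5');s=snap('scene','s5')
im=np.zeros((400,800,3),np.uint8);im[:,:400]=cv2.resize(t[160:260,210:310],(400,400));im[:,400:]=cv2.resize(s[150:270,220:340],(400,400))
cv2.imwrite('pics/c5.png',im[...,::-1])
for n,z in(('jaw',0),('bottle',.012)):
  for c in('top','scene'):
    for q in finder.place_of(c,n)[:1]: print(n,c,q['confidence'],atz(c,q['location'],z))
"
```

```text
t 14.67 crank 2.250 r 63.7 mm z 0.1213 yaw 81.1 F_tan(resist) 7.6 F_rad -7.3 Fz -10.4 w 0.250 q [ 0.44  0.39 -0.36  2.    0.19  0.78 -0.19] [ 0.5089 -0.1347  0.1213]
{"x": -0.004, "y": -0.031, "z": 0.001, "wx": 0.002, "wy": -0.001, "wz": 0.027}, {"x": 0.009, "y": -0.054, "z": 0.001, "wx": 0.002, "wy": -0.001, "wz": 0.053}, {"x": 0.024, "y": -0.076, "z": 0.001, "wx": 0.002, "wy": -0.001, "wz": 0.08}, {"x": 0.041, "y": -0.097, "z": 0.001, "wx": 0.002, "wy": -0.001, "wz": 0.107}, {"x": 0.059, "y": -0.117, "z": 0.001, "wx": 0.002, "wy": -0.001, "wz": 0.134}, {"x": 0.079, "y": -0.135, "z": 0.001, "wx": 0.002, "wy": -0.001, "wz": 0.16}, {"x": 0.1, "y": -0.151, "z": 0.001, "wx": 0.002, "wy": -0.002, "wz": 0.187}, {"x": 0.122, "y": -0.166, "z": 0.001, "wx": 0.002, "wy": -0.002, "wz": 0.214}, {"x": 0.146, "y": -0.179, "z": 0.001, "wx": 0.002, "wy": -0.002, "wz": 0.241}, {"x": 0.17, "y": -0.19, "z": 0.001, "wx": 0.002, "wy": -0.002, "wz": 0.267}, 
jaw top 0.56 [0.51306753 0.09070086 0.        ]
jaw scene 0.66 [5.22796033e-01 8.28637789e-02 1.11022302e-16]
bottle top 0.9 [0.50927578 0.13512739 0.012     ]
bottle scene 0.9 [0.50793939 0.14903276 0.012     ]
```

View pics/c5.png

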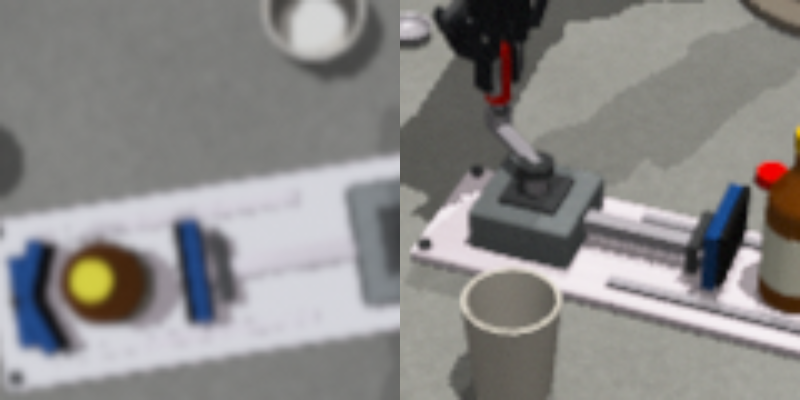

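Emit:
{"op": "jog_arm", "data": {
  "plan": [
    {"x":-0.002,"y":-0.031,"z":0.01,"wx":0.002,"wy":-0.001,"wz":0.027},
    {"x":0.011,"y":-0.054,"z":0.01,"wx":0.002,"wy":-0.001,"wz":0.053},
    {"x":0.026,"y":-0.076,"z":0.01,"wx":0.002,"wy":-0.001,"wz":0.08},
    {"x":0.042,"y":-0.097,"z":0.01,"wx":0.002,"wy":-0.001,"wz":0.107},
    {"x":0.06,"y":-0.116,"z":0.01,"wx":0.002,"wy":-0.001,"wz":0.134},
    {"x":0.08,"y":-0.134,"z":0.01,"wx":0.002,"wy":-0.001,"wz":0.16},
    {"x":0.1,"y":-0.15,"z":0.01,"wx":0.002,"wy":-0.002,"wz":0.187},
    {"x":0.122,"y":-0.164,"z":0.01,"wx":0.002,"wy":-0.002,"wz":0.214},
    {"x":0.146,"y":-0.177,"z":0.01,"wx":0.002,"wy":-0.002,"wz":0.241},
    {"x":0.17,"y":-0.187,"z":0.01,"wx":0.002,"wy":-0.002,"wz":0.267}
  ]
}}

```text
t: 15.8
eef_pos: [0.4805, -0.0969, 0.121]
tool_rot: [0.002, 0.959, 0.284, 0.003]
contact_force: [7.8, -6.7, 1.1]
gripper_width: 0.246
```

```bash
python3 -c "
from h import *
wind(z=.120,r=.066,yawrate=1.05)"
```

```text
t 15.80 crank 3.010 r 63.7 mm z 0.1210 yaw 33.0 F_tan(resist) 8.5 F_rad -5.8 Fz 1.1 w 0.246 q [ 0.24  0.33 -0.2   2.09  0.1   0.73 -1.02] [ 0.4805 -0.0969  0.121 ]
{"x": -0.002, "y": -0.028, "z": 0.005, "wx": 0.002, "wy": -0.001, "wz": 0.027}, {"x": 0.009, "y": -0.052, "z": 0.005, "wx": 0.002, "wy": -0.002, "wz": 0.053}, {"x": 0.022, "y": -0.075, "z": 0.005, "wx": 0.002, "wy": -0.002, "wz": 0.08}, {"x": 0.037, "y": -0.097, "z": 0.004, "wx": 0.002, "wy": -0.002, "wz": 0.107}, {"x": 0.053, "y": -0.118, "z": 0.004, "wx": 0.002, "wy": -0.002, "wz": 0.134}, {"x": 0.071, "y": -0.137, "z": 0.004, "wx": 0.001, "wy": -0.002, "wz": 0.16}, {"x": 0.091, "y": -0.155, "z": 0.004, "wx": 0.001, "wy": -0.002, "wz": 0.187}, {"x": 0.112, "y": -0.171, "z": 0.004, "wx": 0.001, "wy": -0.002, "wz": 0.214}, {"x": 0.134, "y": -0.186, "z": 0.004, "wx": 0.001, "wy": -0.002, "wz": 0.241}, {"x": 0.157, "y": -0.198, "z": 0.004, "wx": 0.001, "wy": -0.002, "wz": 0.267},
```

Emit:
{"op": "jog_arm", "data": {
  "plan": [
    {"x":-0.002,"y":-0.028,"z":0.005,"wx":0.002,"wy":-0.001,"wz":0.022},
    {"x":0.009,"y":-0.052,"z":0.005,"wx":0.002,"wy":-0.002,"wz":0.043},
    {"x":0.022,"y":-0.075,"z":0.005,"wx":0.002,"wy":-0.002,"wz":0.065},
    {"x":0.037,"y":-0.097,"z":0.004,"wx":0.002,"wy":-0.002,"wz":0.087},
    {"x":0.053,"y":-0.118,"z":0.004,"wx":0.002,"wy":-0.002,"wz":0.108},
    {"x":0.071,"y":-0.137,"z":0.004,"wx":0.001,"wy":-0.002,"wz":0.13},
    {"x":0.091,"y":-0.155,"z":0.004,"wx":0.001,"wy":-0.002,"wz":0.152},
    {"x":0.112,"y":-0.171,"z":0.004,"wx":0.001,"wy":-0.002,"wz":0.173}
  ]
}}

```text
t: 16.47
eef_pos: [0.4819, -0.059, 0.1209]
tool_rot: [0.002, 1.0, 0.013, 0.001]
contact_force: [0.7, -9.4, 3.7]
gripper_width: 0.248
```

```bash
python3 -c "
from h import *
wind(n=8,step=.05,z=.120,r=.066,yawrate=.85)
t=snap('top','t6');s=snap('scene','s6')
im=np.zeros((400,800,3),np.uint8);im[:,:400]=cv2.resize(t[180:260,210:290],(400,400));im[:,400:]=cv2.resize(s[170:270,260:360],(400,400))
cv2.imwrite('pics/c6.png',im[...,::-1])"
```

```text
t 16.47 crank 3.614 r 63.8 mm z 0.1209 yaw 1.5 F_tan(resist) 8.6 F_rad -3.8 Fz 3.7 w 0.248 q [ 0.07  0.32 -0.09  2.1   0.05  0.72 -1.6 ] [ 0.4819 -0.059   0.1209]
{"x": -0.004, "y": -0.019, "z": 0.005, "wx": 0.002, "wy": -0.001, "wz": 0.014}, {"x": 0.003, "y": -0.034, "z": 0.004, "wx": 0.002, "wy": -0.001, "wz": 0.027}, {"x": 0.011, "y": -0.049, "z": 0.004, "wx": 0.002, "wy": -0.001, "wz": 0.041}, {"x": 0.019, "y": -0.063, "z": 0.004, "wx": 0.002, "wy": -0.001, "wz": 0.054}, {"x": 0.028, "y": -0.077, "z": 0.004, "wx": 0.001, "wy": -0.001, "wz": 0.068}, {"x": 0.038, "y": -0.09, "z": 0.004, "wx": 0.001, "wy": -0.001, "wz": 0.081}, {"x": 0.049, "y": -0.103, "z": 0.004, "wx": 0.001, "wy": -0.001, "wz": 0.095}, {"x": 0.06, "y": -0.115, "z": 0.004, "wx": 0.001, "wy": -0.001, "wz": 0.108},
```

View pics/c6.png

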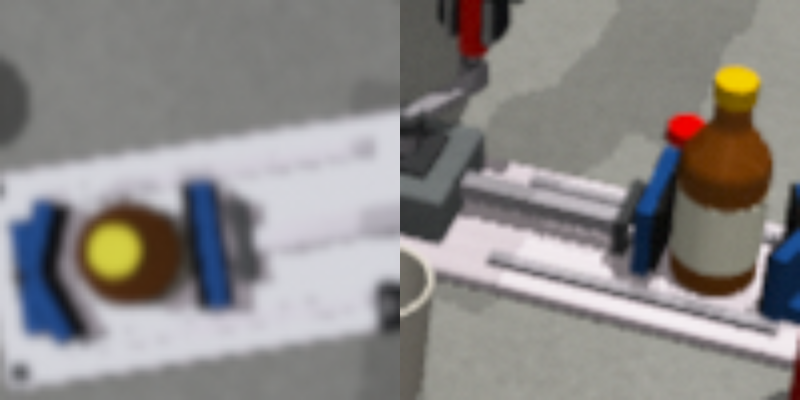

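Emit:
{"op": "jog_arm", "data": {
  "plan": [
    {"x":-0.004,"y":-0.019,"z":0.005,"wx":0.002,"wy":-0.001,"wz":0.014},
    {"x":0.003,"y":-0.034,"z":0.004,"wx":0.002,"wy":-0.001,"wz":0.027},
    {"x":0.011,"y":-0.049,"z":0.004,"wx":0.002,"wy":-0.001,"wz":0.041},
    {"x":0.019,"y":-0.063,"z":0.004,"wx":0.002,"wy":-0.001,"wz":0.054},
    {"x":0.028,"y":-0.077,"z":0.004,"wx":0.001,"wy":-0.001,"wz":0.068},
    {"x":0.038,"y":-0.09,"z":0.004,"wx":0.001,"wy":-0.001,"wz":0.081}
  ]
}}

```text
t: 17.07
eef_pos: [0.49, -0.0433, 0.1209]
tool_rot: [0.002, 0.993, -0.115, 0.001]
contact_force: [-0.6, -10.1, 5.1]
gripper_width: 0.246
```

```bash
python3 -c "
from h import *
wind(n=6,step=.04,z=.120,r=.066,yawrate=.85)"
```

```text
t 17.07 crank 3.893 r 63.8 mm z 0.1209 yaw -13.2 F_tan(resist) 8.6 F_rad -5.4 Fz 5.1 w 0.246 q [-0.    0.33 -0.05  2.09  0.03  0.73 -1.87] [ 0.49   -0.0433  0.1209]
{"x": -0.005, "y": -0.016, "z": 0.004, "wx": 0.001, "wy": -0.001, "wz": 0.011}, {"x": 0.001, "y": -0.028, "z": 0.004, "wx": 0.001, "wy": -0.001, "wz": 0.022}, {"x": 0.007, "y": -0.04, "z": 0.004, "wx": 0.001, "wy": -0.001, "wz": 0.032}, {"x": 0.014, "y": -0.051, "z": 0.004, "wx": 0.001, "wy": -0.001, "wz": 0.043}, {"x": 0.021, "y": -0.062, "z": 0.004, "wx": 0.001, "wy": -0.001, "wz": 0.054}, {"x": 0.028, "y": -0.073, "z": 0.004, "wx": 0.001, "wy": -0.001, "wz": 0.065},
```

Emit:
{"op": "jog_arm", "data": {
  "plan": [
    {"x":-0.005,"y":-0.016,"z":0,"wx":0.001,"wy":-0.001,"wz":0.011},
    {"x":0.001,"y":-0.028,"z":0,"wx":0.001,"wy":-0.001,"wz":0.022},
    {"x":0.007,"y":-0.04,"z":0,"wx":0.001,"wy":-0.001,"wz":0.032},
    {"x":0.014,"y":-0.051,"z":0,"wx":0.001,"wy":-0.001,"wz":0.043},
    {"x":0.021,"y":-0.062,"z":0,"wx":0.001,"wy":-0.001,"wz":0.054}
  ]
}}

```text
t: 17.48
eef_pos: [0.4962, -0.0359, 0.1209]
tool_rot: [0.002, 0.98, -0.201, -0.0]
contact_force: [-2.9, -11.1, 4.2]
gripper_width: 0.246
```

```bash
python3 -c "
from h import *
wind(n=6,step=.04,z=.121,r=.066,yawrate=.85)"
```

```text
t 17.48 crank 4.044 r 63.8 mm z 0.1209 yaw -23.2 F_tan(resist) 10.0 F_rad -5.7 Fz 4.2 w 0.246 q [-0.05  0.33 -0.01  2.07  0.01  0.74 -2.04] [ 0.4962 -0.0359  0.1209]
{"x": -0.005, "y": -0.016, "z": -0, "wx": 0.001, "wy": -0, "wz": 0.011}, {"x": 0, "y": -0.028, "z": -0.001, "wx": 0.001, "wy": -0, "wz": 0.022}, {"x": 0.006, "y": -0.04, "z": -0.001, "wx": 0.001, "wy": -0, "wz": 0.032}, {"x": 0.012, "y": -0.052, "z": -0.001, "wx": 0.001, "wy": -0, "wz": 0.043}, {"x": 0.019, "y": -0.063, "z": -0.001, "wx": 0.001, "wy": -0, "wz": 0.054}, {"x": 0.027, "y": -0.074, "z": -0.001, "wx": 0.001, "wy": -0, "wz": 0.065},
```

Emit:
{"op": "jog_arm", "data": {
  "plan": [
    {"x":-0.005,"y":-0.016,"z":0,"wx":0.001,"wy":0,"wz":0.011},
    {"x":0,"y":-0.028,"z":0,"wx":0.001,"wy":0,"wz":0.022},
    {"x":0.006,"y":-0.04,"z":0,"wx":0.001,"wy":0,"wz":0.032}
  ]
}}

```text
t: 17.73
eef_pos: [0.4994, -0.0328, 0.1209]
tool_rot: [0.003, 0.968, -0.252, -0.0]
contact_force: [-3.1, -10.4, 3.8]
gripper_width: 0.247
```

```bash
python3 -c "
from h import *
wind(n=5,step=.04,z=.121,r=.066,yawrate=.85)
t=snap('top','t7');s=snap('scene','s7')
wind(n=1)
im=np.zeros((400,800,3),np.uint8);im[:,:400]=cv2.resize(t[180:260,210:290],(400,400));im[:,400:]=cv2.resize(s[170:270,260:360],(400,400))
cv2.imwrite('pics/c7.png',im[...,::-1])"
```

```text
t 17.73 crank 4.114 r 63.8 mm z 0.1209 yaw -29.2 F_tan(resist) 9.3 F_rad -5.6 Fz 3.8 w 0.247 q [-0.07  0.34  0.01  2.07  0.    0.74 -2.14] [ 0.4994 -0.0328  0.1209]
{"x": -0.006, "y": -0.016, "z": -0.001, "wx": 0.002, "wy": -0, "wz": 0.011}, {"x": -0.001, "y": -0.028, "z": -0.001, "wx": 0.002, "wy": -0, "wz": 0.022}, {"x": 0.004, "y": -0.04, "z": -0.001, "wx": 0.002, "wy": -0, "wz": 0.032}, {"x": 0.01, "y": -0.052, "z": -0.001, "wx": 0.002, "wy": -0.001, "wz": 0.043}, {"x": 0.017, "y": -0.064, "z": -0.001, "wx": 0.002, "wy": -0.001, "wz": 0.054}, 
t 17.83 crank 4.124 r 63.8 mm z 0.1210 yaw -29.1 F_tan(resist) 8.1 F_rad -5.9 Fz 2.8 w 0.246 q [-0.07  0.34  0.01  2.07  0.    0.74 -2.14] [ 0.4999 -0.0324  0.121 ]
{"x": -0.005, "y": -0.03, "z": -0.01, "wx": 0.002, "wy": -0.001, "wz": 0.022},
```

View pics/c7.png

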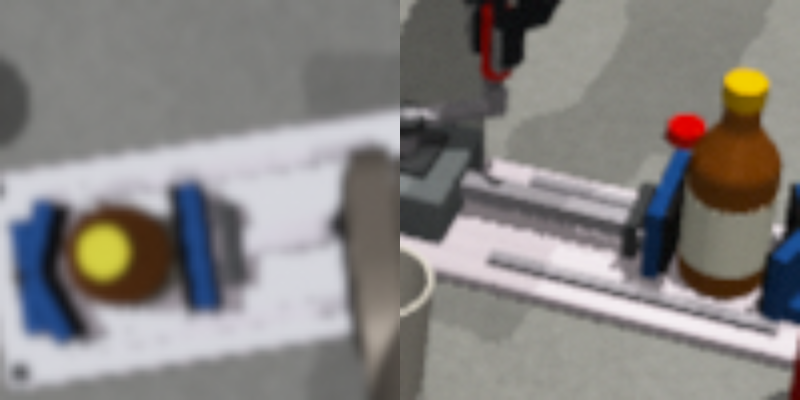

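```bash
cat >> h.py <<'E'
def cap(im):
    h=cv2.cvtColor(im,cv2.COLOR_BGR2HSV).astype(int); w=np.where((abs(h[...,0]-28)<8)&(h[...,1]>120),h[...,1]*h[...,2]/65025.,0)
    ys,xs=np.mgrid[:im.shape[0],:im.shape[1]]; return np.array([(w*xs).sum(),(w*ys).sum()])/w.sum()
def capy(k):
    out=[]
    for c in("top","scene"):
        im=cams.read_camera(c)[...,::-1].copy(); cv2.imwrite(f"pics/{c}_{k}.png",im); p=atz(c,cap(im),.17)[:2]-A
        out.append(1e3*(p@[-np.sin(np.radians(Y)),np.cos(np.radians(Y))]))
    print("bottle along clamp y mm (top,scene)",np.round(out,2))
E
python3 -c "
from h import *
for a in '0567':
  q=[1e3*((atz(c,cap(cv2.imread(f'pics/{c[0]}{a}.png')),.17)[:2]-A)@[-np.sin(np.radians(Y)),np.cos(np.radians(Y))]) for c in('top','scene')];print(a,np.round(q,2))
wind(n=5,step=.04,z=.121,r=.066,yawrate=.85)"
```

```text
0 [-468.6  -317.94]
5 [-468.29 -321.94]
6 [-468.23 -319.57]
7 [-468.04 -323.51]
t 17.83 crank 4.124 r 63.8 mm z 0.1210 yaw -29.1 F_tan(resist) 8.1 F_rad -5.9 Fz 2.8 w 0.246 q [-0.07  0.34  0.01  2.07  0.    0.74 -2.14] [ 0.4999 -0.0324  0.121 ]
{"x": -0.006, "y": -0.016, "z": -0, "wx": 0.002, "wy": -0.001, "wz": 0.011}, {"x": -0.001, "y": -0.028, "z": -0, "wx": 0.002, "wy": -0.001, "wz": 0.022}, {"x": 0.005, "y": -0.04, "z": -0, "wx": 0.002, "wy": -0.001, "wz": 0.032}, {"x": 0.011, "y": -0.052, "z": -0, "wx": 0.002, "wy": -0.001, "wz": 0.043}, {"x": 0.018, "y": -0.063, "z": -0, "wx": 0.002, "wy": -0.001, "wz": 0.054},
```

```bash
sed -i 's/    ys,xs=np.mgrid\[:im.shape\[0\],:im.shape\[1\]\]; return/    k=np.zeros_like(w); k[180:245,:]=1; k[:,:215]=0; k[:,365:]=0; k[:,250:320]=0; w=w*k*(h[...,2]>140)\n    ys,xs=np.mgrid[:im.shape[0],:im.shape[1]]; return/' h.py
python3 -c "
from h import *
for a in '0567':
  q=[1e3*((atz(c,cap(cv2.imread(f'pics/{c[0]}{a}.png')),.17)[:2]-A)@[-np.sin(np.radians(Y)),np.cos(np.radians(Y))]) for c in('top','scene')];print(a,np.round(q,2), [cap(cv2.imread(f'pics/{c[0]}{a}.png')).round(1) for c in('top','scene')])"
```

```text
0 [227.06 226.38] [array([232.4, 229.6]), array([344. , 189.7])]
5 [227.08 226.4 ] [array([232.4, 229.6]), array([344. , 189.7])]
6 [227.2  226.39] [array([232.3, 229.7]), array([344. , 189.7])]
7 [233.22 232.01] [array([230.1, 230. ]), array([346.2, 190.2])]
```

Emit:
{"op": "jog_arm", "data": {
  "plan": [
    {"x":-0.006,"y":-0.016,"z":0,"wx":0.002,"wy":-0.001,"wz":0.011},
    {"x":-0.001,"y":-0.028,"z":0,"wx":0.002,"wy":-0.001,"wz":0.022},
    {"x":0.005,"y":-0.04,"z":0,"wx":0.002,"wy":-0.001,"wz":0.032},
    {"x":0.011,"y":-0.052,"z":0,"wx":0.002,"wy":-0.001,"wz":0.043}
  ]
}}

```text
t: 18.17
eef_pos: [0.5054, -0.0281, 0.1209]
tool_rot: [0.002, 0.948, -0.318, -0.001]
contact_force: [-5.0, -9.5, 5.9]
gripper_width: 0.243
```

```bash
python3 -c "
from h import *
wind(n=1);capy(8)
wind(n=5,step=.04,z=.121,r=.066,yawrate=.85)"
```

```text
t 18.17 crank 4.234 r 63.7 mm z 0.1209 yaw -37.1 F_tan(resist) 9.5 F_rad -4.9 Fz 5.9 w 0.243 q [-0.1   0.35  0.04  2.06 -0.02  0.74 -2.27] [ 0.5054 -0.0281  0.1209]
{"x": -0.006, "y": -0.03, "z": -0.011, "wx": 0.001, "wy": 0, "wz": 0.022}, 
bottle along clamp y mm (top,scene) [234.94 233.93]
t 18.27 crank 4.244 r 63.7 mm z 0.1209 yaw -37.1 F_tan(resist) 7.3 F_rad -5.0 Fz 4.4 w 0.243 q [-0.1   0.35  0.04  2.06 -0.02  0.74 -2.27] [ 0.506  -0.0277  0.1209]
{"x": -0.006, "y": -0.016, "z": -0, "wx": 0.001, "wy": 0, "wz": 0.011}, {"x": -0.001, "y": -0.028, "z": -0, "wx": 0.001, "wy": 0, "wz": 0.022}, {"x": 0.004, "y": -0.04, "z": -0.001, "wx": 0.001, "wy": 0, "wz": 0.032}, {"x": 0.01, "y": -0.052, "z": -0.001, "wx": 0.001, "wy": 0, "wz": 0.043}, {"x": 0.016, "y": -0.064, "z": -0.001, "wx": 0.001, "wy": 0, "wz": 0.054},
```

Emit:
{"op": "jog_arm", "data": {
  "plan": [
    {"x":-0.006,"y":-0.016,"z":0,"wx":0.001,"wy":0,"wz":0.011},
    {"x":-0.001,"y":-0.028,"z":0,"wx":0.001,"wy":0,"wz":0.022},
    {"x":0.004,"y":-0.04,"z":0,"wx":0.001,"wy":0,"wz":0.032},
    {"x":0.01,"y":-0.052,"z":0,"wx":0.001,"wy":0,"wz":0.043}
  ]
}}

```text
t: 18.6
eef_pos: [0.512, -0.0242, 0.1208]
tool_rot: [0.002, 0.924, -0.383, -0.001]
contact_force: [-5.2, -7.5, 6.3]
gripper_width: 0.243
```

```bash
python3 -c "
from h import *
wind(n=1);capy(9)
wind(n=5,step=.04,z=.121,r=.066,yawrate=.85)"
```

```text
t 18.60 crank 4.354 r 63.7 mm z 0.1208 yaw -45.1 F_tan(resist) 8.1 F_rad -4.1 Fz 6.3 w 0.243 q [-0.14  0.36  0.07  2.04 -0.03  0.75 -2.4 ] [ 0.512  -0.0242  0.1208]
{"x": -0.007, "y": -0.03, "z": -0.011, "wx": 0.002, "wy": 0, "wz": 0.022}, 
bottle along clamp y mm (top,scene) [236.79 235.63]
t 18.70 crank 4.364 r 63.7 mm z 0.1209 yaw -45.0 F_tan(resist) 7.6 F_rad -5.1 Fz 5.3 w 0.246 q [-0.14  0.36  0.07  2.04 -0.03  0.75 -2.4 ] [ 0.5125 -0.0238  0.1209]
{"x": -0.007, "y": -0.016, "z": -0.001, "wx": 0.001, "wy": -0, "wz": 0.011}, {"x": -0.002, "y": -0.028, "z": -0.001, "wx": 0.001, "wy": -0, "wz": 0.022}, {"x": 0.003, "y": -0.04, "z": -0.001, "wx": 0.001, "wy": -0, "wz": 0.032}, {"x": 0.009, "y": -0.052, "z": -0.001, "wx": 0.001, "wy": -0, "wz": 0.043}, {"x": 0.015, "y": -0.064, "z": -0.001, "wx": 0.001, "wy": -0, "wz": 0.054},
```

Emit:
{"op": "jog_arm", "data": {
  "plan": [
    {"x":-0.007,"y":-0.016,"z":0,"wx":0.001,"wy":0,"wz":0.007},
    {"x":-0.002,"y":-0.028,"z":0,"wx":0.001,"wy":0,"wz":0.013},
    {"x":0.003,"y":-0.04,"z":0,"wx":0.001,"wy":0,"wz":0.019},
    {"x":0.009,"y":-0.052,"z":0,"wx":0.001,"wy":0,"wz":0.025}
  ]
}}

```text
t: 19.03
eef_pos: [0.519, -0.0209, 0.1208]
tool_rot: [0.003, 0.907, -0.42, -0.001]
contact_force: [-7.4, -6.8, 7.3]
gripper_width: 0.242
```

```bash
python3 -c "
from h import *
wind(n=1);capy(10)
wind(n=5,step=.04,z=.121,r=.066,yawrate=.5)"
```

```text
t 19.03 crank 4.476 r 63.7 mm z 0.1208 yaw -49.7 F_tan(resist) 9.4 F_rad -3.6 Fz 7.3 w 0.242 q [-0.16  0.37  0.09  2.03 -0.04  0.75 -2.48] [ 0.519  -0.0209  0.1208]
{"x": -0.006, "y": -0.03, "z": -0.011, "wx": 0.002, "wy": -0, "wz": 0.022}, 
bottle along clamp y mm (top,scene) [238.36 237.39]
t 19.13 crank 4.485 r 63.7 mm z 0.1209 yaw -49.7 F_tan(resist) 7.7 F_rad -4.5 Fz 6.8 w 0.245 q [-0.16  0.37  0.09  2.03 -0.04  0.75 -2.48] [ 0.5196 -0.0207  0.1209]
{"x": -0.006, "y": -0.016, "z": -0.001, "wx": 0.002, "wy": -0, "wz": 0.006}, {"x": -0.001, "y": -0.028, "z": -0.001, "wx": 0.002, "wy": -0, "wz": 0.013}, {"x": 0.005, "y": -0.04, "z": -0.001, "wx": 0.002, "wy": -0, "wz": 0.019}, {"x": 0.011, "y": -0.052, "z": -0.001, "wx": 0.002, "wy": -0, "wz": 0.025}, {"x": 0.017, "y": -0.063, "z": -0.001, "wx": 0.002, "wy": -0, "wz": 0.032},
```

Still sliding (11.2 mm). Continue.

Emit:
{"op": "jog_arm", "data": {
  "plan": [
    {"x":-0.006,"y":-0.016,"z":0.003,"wx":0.002,"wy":0,"wz":0.006},
    {"x":-0.001,"y":-0.028,"z":0,"wx":0.002,"wy":0,"wz":0.013},
    {"x":0.005,"y":-0.04,"z":-0.005,"wx":0.002,"wy":0,"wz":0.019},
    {"x":0.011,"y":-0.052,"z":-0.005,"wx":0.002,"wy":0,"wz":0.025}
  ]
}}

```text
t: 19.47
eef_pos: [0.5254, -0.0189, 0.1209]
tool_rot: [0.003, 0.89, -0.457, -0.002]
contact_force: [-7.0, -6.7, 4.5]
gripper_width: 0.247
```

```bash
python3 -c "
from h import *
wind(n=1);capy(11)
wind(n=5,step=.04,z=.121,r=.066,yawrate=.5)"
```

```text
t 19.47 crank 4.582 r 63.6 mm z 0.1209 yaw -54.3 F_tan(resist) 8.5 F_rad -4.7 Fz 4.5 w 0.247 q [-0.17  0.38  0.11  2.01 -0.05  0.76 -2.55] [ 0.5254 -0.0189  0.1209]
{"x": -0.005, "y": -0.031, "z": -0.011, "wx": 0.002, "wy": 0, "wz": 0.022}, 
bottle along clamp y mm (top,scene) [240.09 239.28]
t 19.57 crank 4.593 r 63.7 mm z 0.1209 yaw -54.3 F_tan(resist) 7.3 F_rad -5.8 Fz 3.6 w 0.242 q [-0.17  0.38  0.11  2.01 -0.05  0.76 -2.55] [ 0.5261 -0.0186  0.1209]
{"x": -0.006, "y": -0.016, "z": -0, "wx": 0.002, "wy": 0, "wz": 0.006}, {"x": -0, "y": -0.028, "z": -0, "wx": 0.002, "wy": -0, "wz": 0.013}, {"x": 0.006, "y": -0.04, "z": -0.001, "wx": 0.002, "wy": -0, "wz": 0.019}, {"x": 0.012, "y": -0.052, "z": -0.001, "wx": 0.002, "wy": -0, "wz": 0.025}, {"x": 0.019, "y": -0.063, "z": -0.001, "wx": 0.002, "wy": -0, "wz": 0.032},
```

Emit:
{"op": "jog_arm", "data": {
  "plan": [
    {"x":-0.006,"y":-0.016,"z":0,"wx":0.002,"wy":0,"wz":0.006},
    {"x":0,"y":-0.028,"z":0,"wx":0.002,"wy":0,"wz":0.013},
    {"x":0.006,"y":-0.04,"z":0,"wx":0.002,"wy":0,"wz":0.019},
    {"x":0.012,"y":-0.052,"z":0,"wx":0.002,"wy":0,"wz":0.025}
  ]
}}

```text
t: 19.9
eef_pos: [0.5333, -0.0172, 0.1208]
tool_rot: [0.002, 0.87, -0.492, -0.002]
contact_force: [-7.1, -5.7, 8.9]
gripper_width: 0.248
```

```bash
python3 -c "
from h import *
wind(n=1);capy(12)
wind(n=5,step=.03,z=.121,r=.066,yawrate=.5)"
```

```text
t 19.90 crank 4.708 r 63.7 mm z 0.1208 yaw -59.0 F_tan(resist) 7.8 F_rad -4.7 Fz 8.9 w 0.248 q [-0.19  0.39  0.13  2.   -0.06  0.77 -2.62] [ 0.5333 -0.0172  0.1208]
{"x": -0.004, "y": -0.031, "z": -0.011, "wx": 0.002, "wy": 0, "wz": 0.022}, 
bottle along clamp y mm (top,scene) [242.38 240.89]
t 20.00 crank 4.716 r 63.7 mm z 0.1208 yaw -59.0 F_tan(resist) 7.0 F_rad -5.3 Fz 7.6 w 0.245 q [-0.19  0.39  0.13  2.   -0.06  0.77 -2.62] [ 0.5338 -0.0172  0.1208]
{"x": -0.007, "y": -0.014, "z": -0.001, "wx": 0.002, "wy": -0, "wz": 0.005}, {"x": -0.002, "y": -0.023, "z": -0.001, "wx": 0.002, "wy": -0, "wz": 0.01}, {"x": 0.002, "y": -0.031, "z": -0.001, "wx": 0.002, "wy": -0, "wz": 0.014}, {"x": 0.007, "y": -0.04, "z": -0.001, "wx": 0.002, "wy": -0, "wz": 0.019}, {"x": 0.012, "y": -0.048, "z": -0.001, "wx": 0.002, "wy": -0, "wz": 0.024},
```

Emit:
{"op": "jog_arm", "data": {
  "plan": [
    {"x":-0.007,"y":-0.014,"z":0,"wx":0.002,"wy":0,"wz":0.005},
    {"x":-0.002,"y":-0.023,"z":0,"wx":0.002,"wy":0,"wz":0.01},
    {"x":0.002,"y":-0.031,"z":0,"wx":0.002,"wy":0,"wz":0.014},
    {"x":0.007,"y":-0.04,"z":0,"wx":0.002,"wy":0,"wz":0.019}
  ]
}}

```text
t: 20.33
eef_pos: [0.5386, -0.0168, 0.1208]
tool_rot: [0.002, 0.855, -0.519, -0.001]
contact_force: [-9.0, -4.7, 10.7]
gripper_width: 0.242
```

```bash
python3 -c "
from h import *
wind(n=1);capy(13)
wind(n=5,step=.03,z=.121,r=.066,yawrate=.5)"
```

```text
t 20.33 crank 4.792 r 63.6 mm z 0.1208 yaw -62.5 F_tan(resist) 9.2 F_rad -4.3 Fz 10.7 w 0.242 q [-0.2   0.4   0.14  1.99 -0.07  0.77 -2.68] [ 0.5386 -0.0168  0.1208]
{"x": -0.003, "y": -0.031, "z": -0.011, "wx": 0.001, "wy": 0, "wz": 0.022}, 
bottle along clamp y mm (top,scene) [243.03 242.15]
t 20.43 crank 4.799 r 63.7 mm z 0.1208 yaw -62.5 F_tan(resist) 8.3 F_rad -6.0 Fz 9.2 w 0.249 q [-0.2   0.4   0.14  1.99 -0.07  0.77 -2.68] [ 0.5391 -0.0167  0.1208]
{"x": -0.006, "y": -0.014, "z": -0.001, "wx": 0.001, "wy": -0, "wz": 0.005}, {"x": -0.002, "y": -0.023, "z": -0.001, "wx": 0.001, "wy": -0, "wz": 0.01}, {"x": 0.003, "y": -0.031, "z": -0.001, "wx": 0.001, "wy": -0, "wz": 0.014}, {"x": 0.008, "y": -0.04, "z": -0.001, "wx": 0.001, "wy": -0, "wz": 0.019}, {"x": 0.014, "y": -0.048, "z": -0.001, "wx": 0.001, "wy": -0, "wz": 0.024},
```

Emit:
{"op": "jog_arm", "data": {
  "plan": [
    {"x":-0.006,"y":-0.014,"z":-0.003,"wx":0.001,"wy":0,"wz":0.005},
    {"x":-0.002,"y":-0.023,"z":-0.006,"wx":0.001,"wy":0,"wz":0.01},
    {"x":0.003,"y":-0.031,"z":-0.008,"wx":0.001,"wy":0,"wz":0.014},
    {"x":0.008,"y":-0.04,"z":-0.008,"wx":0.001,"wy":0,"wz":0.019}
  ]
}}

```text
t: 20.77
eef_pos: [0.5425, -0.0167, 0.121]
tool_rot: [0.004, 0.838, -0.545, -0.003]
contact_force: [-9.0, -4.7, 2.2]
gripper_width: 0.245
```

```bash
python3 -c "
from h import *
wind(n=1);capy(14)
wind(n=5,step=.03,z=.121,r=.066,yawrate=.5)"
```

```text
t 20.77 crank 4.852 r 63.6 mm z 0.1210 yaw -66.1 F_tan(resist) 9.0 F_rad -4.7 Fz 2.2 w 0.245 q [-0.21  0.4   0.15  1.97 -0.08  0.78 -2.73] [ 0.5425 -0.0167  0.121 ]
{"x": -0.004, "y": -0.031, "z": -0.011, "wx": 0.003, "wy": 0, "wz": 0.022}, 
bottle along clamp y mm (top,scene) [244.37 243.03]
t 20.87 crank 4.860 r 63.6 mm z 0.1210 yaw -66.0 F_tan(resist) 7.3 F_rad -4.9 Fz 1.7 w 0.244 q [-0.21  0.4   0.15  1.97 -0.08  0.78 -2.73] [ 0.543  -0.0167  0.121 ]
{"x": -0.007, "y": -0.014, "z": -0, "wx": 0.003, "wy": 0, "wz": 0.005}, {"x": -0.002, "y": -0.023, "z": -0, "wx": 0.003, "wy": 0, "wz": 0.01}, {"x": 0.003, "y": -0.031, "z": -0, "wx": 0.003, "wy": 0, "wz": 0.014}, {"x": 0.008, "y": -0.04, "z": -0, "wx": 0.003, "wy": 0, "wz": 0.019}, {"x": 0.013, "y": -0.048, "z": -0, "wx": 0.003, "wy": 0, "wz": 0.024},
```

```bash
python3 -c "
import cv2,numpy as np
t=cv2.imread('pics/top_14.png');s=cv2.imread('pics/scene_14.png')
im=np.zeros((400,800,3),np.uint8);im[:,:400]=cv2.resize(t[190:260,205:275],(400,400),interpolation=cv2.INTER_CUBIC);im[:,400:]=cv2.resize(s[175:255,300:380],(400,400),interpolation=cv2.INTER_CUBIC)
cv2.imwrite('pics/c14.png',im)"
```

```text
(no output)
```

View pics/c14.png

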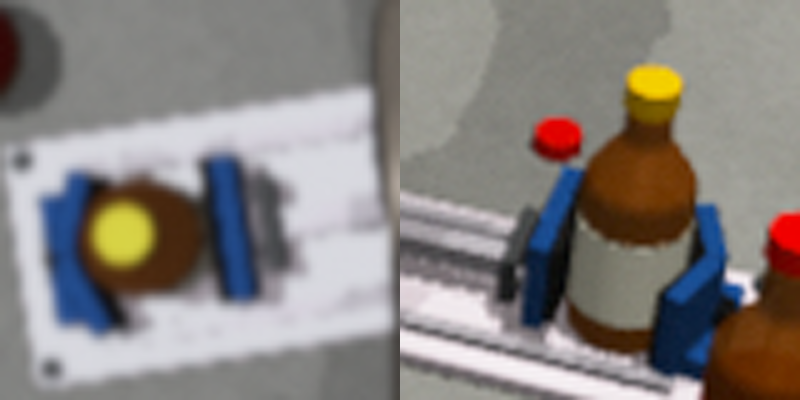

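Emit:
{"op": "jog_arm", "data": {
  "plan": [
    {"x":-0.007,"y":-0.014,"z":0,"wx":0.003,"wy":0,"wz":0.004},
    {"x":-0.002,"y":-0.023,"z":0,"wx":0.003,"wy":0,"wz":0.007},
    {"x":0.003,"y":-0.031,"z":0,"wx":0.003,"wy":0,"wz":0.01},
    {"x":0.008,"y":-0.04,"z":0,"wx":0.003,"wy":0,"wz":0.014}
  ]
}}

```text
t: 21.2
eef_pos: [0.5478, -0.0169, 0.1207]
tool_rot: [0.002, 0.826, -0.564, -0.002]
contact_force: [-9.2, -3.7, 9.7]
gripper_width: 0.245
```

```bash
python3 -c "
from h import *
wind(n=1);capy(15)
wind(n=5,step=.03,z=.121,r=.066,yawrate=.35)"
```

```text
t 21.20 crank 4.936 r 63.6 mm z 0.1207 yaw -68.7 F_tan(resist) 8.9 F_rad -4.5 Fz 9.7 w 0.245 q [-0.21  0.41  0.16  1.96 -0.09  0.78 -2.77] [ 0.5478 -0.0169  0.1207]
{"x": -0.002, "y": -0.031, "z": -0.011, "wx": 0.002, "wy": 0, "wz": 0.022}, 
bottle along clamp y mm (top,scene) [245.39 244.34]
t 21.30 crank 4.943 r 63.6 mm z 0.1208 yaw -68.7 F_tan(resist) 8.2 F_rad -5.1 Fz 9.0 w 0.244 q [-0.21  0.41  0.16  1.96 -0.09  0.78 -2.77] [ 0.5482 -0.017   0.1208]
{"x": -0.006, "y": -0.014, "z": -0.001, "wx": 0.002, "wy": 0, "wz": 0.003}, {"x": -0.001, "y": -0.023, "z": -0.001, "wx": 0.002, "wy": 0, "wz": 0.007}, {"x": 0.004, "y": -0.031, "z": -0.001, "wx": 0.002, "wy": 0, "wz": 0.01}, {"x": 0.01, "y": -0.039, "z": -0.001, "wx": 0.002, "wy": 0, "wz": 0.013}, {"x": 0.015, "y": -0.048, "z": -0.001, "wx": 0.002, "wy": 0, "wz": 0.017},
```

Emit:
{"op": "jog_arm", "data": {
  "plan": [
    {"x":-0.006,"y":-0.014,"z":-0.003,"wx":0.002,"wy":0,"wz":0},
    {"x":-0.001,"y":-0.023,"z":-0.006,"wx":0.002,"wy":0,"wz":0},
    {"x":0.004,"y":-0.031,"z":-0.008,"wx":0.002,"wy":0,"wz":0},
    {"x":0.01,"y":-0.039,"z":-0.008,"wx":0.002,"wy":0,"wz":0}
  ]
}}

```text
t: 21.63
eef_pos: [0.5517, -0.0175, 0.121]
tool_rot: [0.003, 0.825, -0.564, -0.004]
contact_force: [-9.7, -2.1, 3.5]
gripper_width: 0.242
```

```bash
python3 -c "
from h import *
wind(n=1);capy(16)
wind(n=5,step=.03,z=.121,r=.066,yawrate=0)"
```

```text
t 21.63 crank 4.999 r 63.6 mm z 0.1210 yaw -68.7 F_tan(resist) 9.2 F_rad -3.5 Fz 3.5 w 0.242 q [-0.21  0.42  0.16  1.95 -0.09  0.79 -2.76] [ 0.5517 -0.0175  0.121 ]
{"x": -0, "y": -0.031, "z": -0.01, "wx": 0.003, "wy": 0.001, "wz": 0.022}, 
bottle along clamp y mm (top,scene) [246.33 245.07]
t 21.73 crank 5.006 r 63.6 mm z 0.1210 yaw -68.7 F_tan(resist) 8.2 F_rad -4.3 Fz 2.4 w 0.241 q [-0.21  0.42  0.16  1.95 -0.09  0.79 -2.76] [ 0.5522 -0.0175  0.121 ]
{"x": -0.005, "y": -0.015, "z": -0, "wx": 0.003, "wy": 0.001, "wz": 0}, {"x": 0, "y": -0.023, "z": -0, "wx": 0.003, "wy": 0.001, "wz": 0}, {"x": 0.006, "y": -0.031, "z": -0, "wx": 0.003, "wy": 0.001, "wz": 0}, {"x": 0.012, "y": -0.039, "z": -0, "wx": 0.003, "wy": 0.001, "wz": 0}, {"x": 0.018, "y": -0.047, "z": -0.001, "wx": 0.003, "wy": 0.001, "wz": 0},
```

Emit:
{"op": "jog_arm", "data": {
  "plan": [
    {"x":-0.005,"y":-0.015,"z":0,"wx":0.003,"wy":0.001,"wz":0},
    {"x":0,"y":-0.023,"z":0,"wx":0.003,"wy":0.001,"wz":0},
    {"x":0.006,"y":-0.031,"z":0,"wx":0.003,"wy":0.001,"wz":0},
    {"x":0.012,"y":-0.039,"z":0,"wx":0.003,"wy":0.001,"wz":0}
  ]
}}

```text
t: 22.07
eef_pos: [0.557, -0.0184, 0.1208]
tool_rot: [0.002, 0.825, -0.565, -0.002]
contact_force: [-10.2, -1.8, 10.2]
gripper_width: 0.243
```

```bash
python3 -c "
from h import *
wind(n=1);capy(17)
wind(n=5,step=.03,z=.121,r=.066,yawrate=0)"
```

```text
t 22.07 crank 5.083 r 63.7 mm z 0.1208 yaw -68.8 F_tan(resist) 9.5 F_rad -4.2 Fz 10.2 w 0.243 q [-0.21  0.42  0.17  1.94 -0.09  0.79 -2.76] [ 0.557  -0.0184  0.1208]
{"x": 0.003, "y": -0.031, "z": -0.011, "wx": 0.002, "wy": 0, "wz": 0.022}, 
bottle along clamp y mm (top,scene) [247.84 246.42]
t 22.17 crank 5.090 r 63.7 mm z 0.1208 yaw -68.8 F_tan(resist) 7.5 F_rad -5.5 Fz 9.5 w 0.243 q [-0.21  0.42  0.17  1.94 -0.09  0.79 -2.76] [ 0.5574 -0.0185  0.1208]
{"x": -0.003, "y": -0.015, "z": -0.001, "wx": 0.002, "wy": 0, "wz": 0}, {"x": 0.003, "y": -0.022, "z": -0.001, "wx": 0.002, "wy": 0, "wz": 0}, {"x": 0.009, "y": -0.03, "z": -0.001, "wx": 0.002, "wy": 0, "wz": 0}, {"x": 0.016, "y": -0.037, "z": -0.001, "wx": 0.002, "wy": 0, "wz": 0}, {"x": 0.022, "y": -0.045, "z": -0.001, "wx": 0.002, "wy": 0, "wz": 0},
```

Emit:
{"op": "jog_arm", "data": {
  "plan": [
    {"x":-0.003,"y":-0.015,"z":-0.003,"wx":0.002,"wy":0,"wz":0},
    {"x":0.003,"y":-0.022,"z":-0.006,"wx":0.002,"wy":0,"wz":0},
    {"x":0.009,"y":-0.03,"z":-0.008,"wx":0.002,"wy":0,"wz":0},
    {"x":0.016,"y":-0.037,"z":-0.008,"wx":0.002,"wy":0,"wz":0}
  ]
}}

```text
t: 22.5
eef_pos: [0.5609, -0.0195, 0.121]
tool_rot: [0.002, 0.825, -0.565, -0.004]
contact_force: [-10.1, -1.2, 4.1]
gripper_width: 0.245
```

```bash
python3 -c "
from h import *
wind(n=1);capy(18)
wind(n=5,step=.03,z=.121,r=.066,yawrate=0)
import cv2,numpy as np
t=cv2.imread('pics/top_18.png');s=cv2.imread('pics/scene_18.png')
im=np.zeros((400,800,3),np.uint8);im[:,:400]=cv2.resize(t[190:260,205:275],(400,400),interpolation=cv2.INTER_CUBIC);im[:,400:]=cv2.resize(s[150:270,230:350],(400,400),interpolation=cv2.INTER_CUBIC)
cv2.imwrite('pics/c18.png',im)"
```

```text
t 22.50 crank 5.146 r 63.7 mm z 0.1210 yaw -68.8 F_tan(resist) 9.3 F_rad -4.1 Fz 4.1 w 0.245 q [-0.21  0.43  0.16  1.93 -0.1   0.8  -2.76] [ 0.5609 -0.0195  0.121 ]
{"x": 0.004, "y": -0.031, "z": -0.01, "wx": 0.003, "wy": 0.001, "wz": 0.022}, 
bottle along clamp y mm (top,scene) [247.9  246.82]
t 22.60 crank 5.150 r 63.7 mm z 0.1209 yaw -68.8 F_tan(resist) 8.0 F_rad -4.5 Fz 2.7 w 0.242 q [-0.21  0.43  0.16  1.93 -0.1   0.79 -2.76] [ 0.5611 -0.0196  0.1209]
{"x": -0.003, "y": -0.015, "z": -0, "wx": 0.002, "wy": 0.001, "wz": 0}, {"x": 0.004, "y": -0.022, "z": -0, "wx": 0.002, "wy": 0.001, "wz": 0}, {"x": 0.011, "y": -0.03, "z": -0.001, "wx": 0.002, "wy": 0.001, "wz": 0}, {"x": 0.018, "y": -0.037, "z": -0.001, "wx": 0.002, "wy": 0.001, "wz": 0}, {"x": 0.025, "y": -0.043, "z": -0.001, "wx": 0.002, "wy": 0.001, "wz": 0},
```

View pics/c18.png

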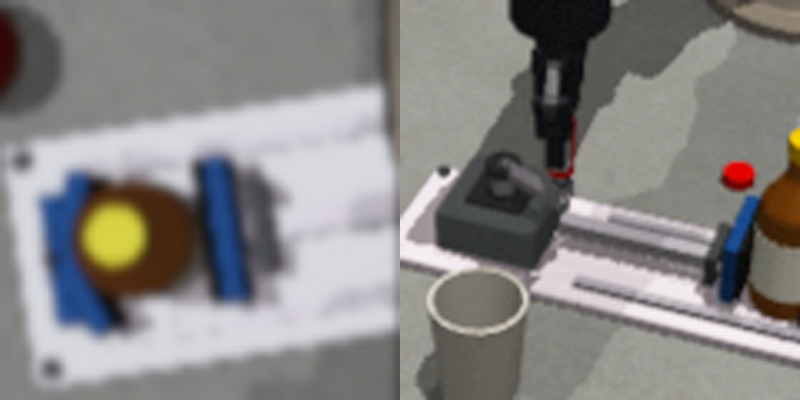

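Emit:
{"op": "jog_arm", "data": {
  "plan": [
    {"x":-0.003,"y":-0.015,"z":0,"wx":0.002,"wy":0,"wz":0},
    {"x":0.004,"y":-0.022,"z":0,"wx":0.002,"wy":0,"wz":0},
    {"x":0.011,"y":-0.03,"z":0,"wx":0.002,"wy":0,"wz":0},
    {"x":0.015,"y":-0.034,"z":0,"wx":0.002,"wy":0,"wz":0}
  ]
}}

```text
t: 22.93
eef_pos: [0.5648, -0.0207, 0.1207]
tool_rot: [0.002, 0.825, -0.565, -0.005]
contact_force: [-12.6, -0.8, 12.6]
gripper_width: 0.243
```

```bash
python3 -c "
from h import *
wind(n=1);capy(19)
wind(n=5,step=.03,z=.121,r=.066,yawrate=0)"
```

```text
t 22.93 crank 5.211 r 63.8 mm z 0.1207 yaw -68.9 F_tan(resist) 11.5 F_rad -5.2 Fz 12.6 w 0.243 q [-0.2   0.44  0.16  1.92 -0.1   0.8  -2.75] [ 0.5648 -0.0207  0.1207]
{"x": 0.007, "y": -0.03, "z": -0.012, "wx": 0.003, "wy": 0.002, "wz": 0.022}, 
bottle along clamp y mm (top,scene) [248.06 246.83]
t 23.03 crank 5.212 r 63.8 mm z 0.1207 yaw -68.8 F_tan(resist) 9.3 F_rad -4.3 Fz 11.8 w 0.243 q [-0.2   0.44  0.16  1.92 -0.1   0.8  -2.75] [ 0.5649 -0.0207  0.1207]
{"x": -0.001, "y": -0.015, "z": -0.002, "wx": 0.003, "wy": 0.002, "wz": 0}, {"x": 0.006, "y": -0.022, "z": -0.002, "wx": 0.003, "wy": 0.002, "wz": 0}, {"x": 0.013, "y": -0.028, "z": -0.002, "wx": 0.003, "wy": 0.002, "wz": 0}, {"x": 0.02, "y": -0.035, "z": -0.002, "wx": 0.003, "wy": 0.002, "wz": 0}, {"x": 0.028, "y": -0.041, "z": -0.002, "wx": 0.003, "wy": 0.002, "wz": 0},
```

Emit:
{"op": "jog_arm", "data": {
  "plan": [
    {"x":-0.001,"y":-0.015,"z":-0.003,"wx":0.003,"wy":0,"wz":0},
    {"x":0.006,"y":-0.022,"z":-0.006,"wx":0.003,"wy":0,"wz":0},
    {"x":0.013,"y":-0.028,"z":-0.008,"wx":0.003,"wy":0,"wz":0},
    {"x":0.02,"y":-0.035,"z":-0.008,"wx":0.003,"wy":0,"wz":0}
  ]
}}

```text
t: 23.37
eef_pos: [0.5676, -0.0219, 0.1209]
tool_rot: [0.001, 0.825, -0.565, -0.007]
contact_force: [-13.6, 1.2, 7.8]
gripper_width: 0.245
```

```bash
python3 -c "
from h import *
wind(n=1);capy(20)
wind(n=5,step=.03,z=.121,r=.066,yawrate=0)"
```

```text
t 23.37 crank 5.258 r 63.8 mm z 0.1209 yaw -68.8 F_tan(resist) 12.9 F_rad -4.4 Fz 7.8 w 0.245 q [-0.19  0.44  0.16  1.91 -0.1   0.81 -2.75] [ 0.5676 -0.0219  0.1209]
{"x": 0.008, "y": -0.029, "z": -0.011, "wx": 0.003, "wy": 0.003, "wz": 0.022}, 
bottle along clamp y mm (top,scene) [248.07 246.92]
t 23.47 crank 5.262 r 63.8 mm z 0.1209 yaw -68.8 F_tan(resist) 10.8 F_rad -5.0 Fz 5.6 w 0.245 q [-0.19  0.44  0.16  1.91 -0.1   0.81 -2.75] [ 0.5679 -0.022   0.1209]
{"x": -0.001, "y": -0.015, "z": -0.001, "wx": 0.003, "wy": 0.003, "wz": 0}, {"x": 0.007, "y": -0.021, "z": -0.001, "wx": 0.003, "wy": 0.003, "wz": 0}, {"x": 0.014, "y": -0.028, "z": -0.001, "wx": 0.003, "wy": 0.003, "wz": 0}, {"x": 0.022, "y": -0.034, "z": -0.001, "wx": 0.003, "wy": 0.003, "wz": 0}, {"x": 0.03, "y": -0.04, "z": -0.001, "wx": 0.003, "wy": 0.003, "wz": 0},
```

Emit:
{"op": "jog_arm", "data": {
  "plan": [
    {"x":-0.001,"y":-0.015,"z":0,"wx":0.003,"wy":0,"wz":0},
    {"x":0.007,"y":-0.021,"z":0,"wx":0.003,"wy":0,"wz":0},
    {"x":0.014,"y":-0.028,"z":0,"wx":0.003,"wy":0,"wz":0},
    {"x":0.018,"y":-0.031,"z":0,"wx":0.003,"wy":0,"wz":0}
  ]
}}

```text
t: 23.8
eef_pos: [0.5706, -0.0232, 0.1206]
tool_rot: [-0.0, 0.825, -0.565, -0.008]
contact_force: [-14.7, 1.8, 14.5]
gripper_width: 0.246
```

```bash
python3 -c "
from h import *
wind(n=1);capy(21)
wind(n=2,step=.03,z=.121,r=.066,yawrate=0)"
```

```text
t 23.80 crank 5.309 r 63.9 mm z 0.1206 yaw -68.9 F_tan(resist) 14.0 F_rad -5.0 Fz 14.5 w 0.246 q [-0.19  0.45  0.16  1.91 -0.11  0.81 -2.74] [ 0.5706 -0.0232  0.1206]
{"x": 0.01, "y": -0.029, "z": -0.012, "wx": 0.003, "wy": 0.004, "wz": 0.022}, 
bottle along clamp y mm (top,scene) [248.2  246.86]
t 23.90 crank 5.310 r 63.9 mm z 0.1206 yaw -68.9 F_tan(resist) 11.9 F_rad -6.8 Fz 14.7 w 0.244 q [-0.19  0.45  0.16  1.91 -0.11  0.81 -2.74] [ 0.5706 -0.0232  0.1206]
{"x": 0, "y": -0.014, "z": -0.002, "wx": 0.003, "wy": 0.004, "wz": 0}, {"x": 0.008, "y": -0.021, "z": -0.002, "wx": 0.003, "wy": 0.004, "wz": 0},
```

Emit:
{"op": "jog_arm", "data": {
  "plan": [
    {"x":0,"y":0.002,"z":0,"wx":0,"wy":0,"wz":0},
    {"x":0,"y":0.002,"z":0,"wx":0,"wy":0,"wz":0},
    {"x":0,"y":0.002,"z":0,"wx":0,"wy":0,"wz":0}
  ]
}}

```text
t: 24.15
eef_pos: [0.5701, -0.0231, 0.1209]
tool_rot: [-0.0, 0.825, -0.565, -0.008]
contact_force: [-3.9, 0.7, 5.1]
gripper_width: 0.241
```

Emit:
{"op": "jog_arm", "data": {
  "plan": [
    {"x":0,"y":0,"z":0,"wx":0,"wy":0,"wz":0},
    {"x":0,"y":0,"z":0,"wx":0,"wy":0,"wz":0},
    {"x":0,"y":0,"z":0,"wx":0,"wy":0,"wz":0},
    {"x":0,"y":0,"z":0,"wx":0,"wy":0,"wz":0},
    {"x":0,"y":0,"z":0,"wx":0,"wy":0,"wz":0},
    {"x":0,"y":0,"z":0,"wx":0,"wy":0,"wz":0},
    {"x":0,"y":0,"z":-0.1,"wx":0,"wy":0,"wz":0},
    {"x":0,"y":0,"z":-0.25,"wx":0,"wy":0,"wz":0},
    {"x":0,"y":0,"z":-0.4,"wx":0,"wy":0,"wz":0},
    {"x":0,"y":0,"z":-0.55,"wx":0,"wy":0,"wz":0},
    {"x":0,"y":0,"z":-0.6,"wx":0,"wy":0,"wz":0}
  ],
  "hand": 1
}}

```text
t: 25.07
eef_pos: [0.5737, -0.0245, 0.2455]
tool_rot: [-0.002, 0.825, -0.565, -0.005]
contact_force: [0.1, 0.5, 0.5]
gripper_width: 0.999
```

```bash
python3 -c "
from h import *
wind(n=1);capy(22)
im=cv2.imread('pics/scene_22.png');cv2.imwrite('pics/c22.png',cv2.resize(im[140:290,200:400],(800,600),interpolation=cv2.INTER_CUBIC))"
```

```text
t 25.07 crank 5.362 r 64.2 mm z 0.2455 yaw -68.9 F_tan(resist) 0.2 F_rad 0.5 Fz 0.5 w 0.999 q [-0.21  0.3   0.19  1.79 -0.08  1.06 -2.77] [ 0.5737 -0.0245  0.2455]
{"x": 0.019, "y": -0.028, "z": 0.612, "wx": 0.001, "wy": 0.004, "wz": 0.022}, 
bottle along clamp y mm (top,scene) [248.2  246.85]
```

View pics/c22.png

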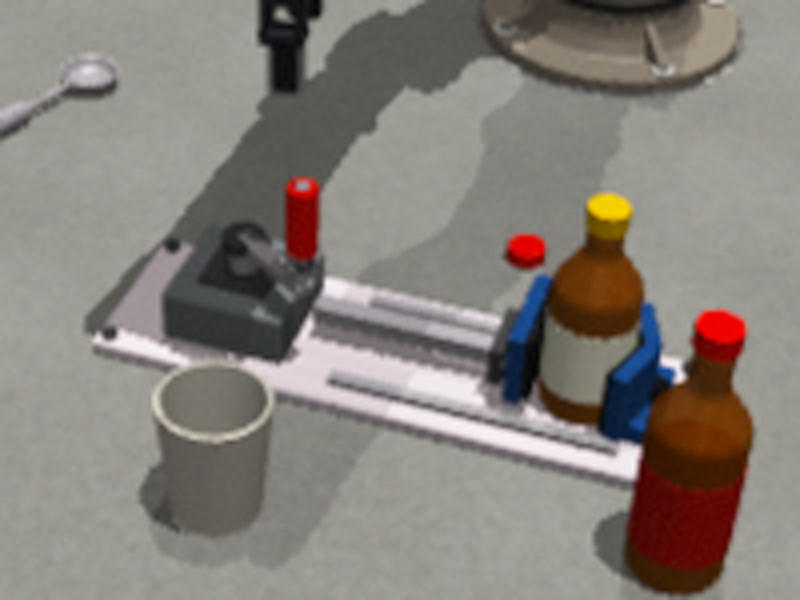

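```bash
python3 -c "
from h import *
r=red(cv2.imread('pics/scene_22.png'),(262,180,292,210));print(r)
for th in (5.25,5.31,5.37):
  a=np.radians(Y)-th;H=A+.065*np.array([np.cos(a),np.sin(a)])
  print(th,[proj('scene',[*(H-(.065*0+k*np.cos(f))*np.array([np.cos(a),np.sin(a)])),.097+k*np.sin(f)]).round(1) for f in(np.pi/2,1.4) for k in(.011,.063)])
"
```

```text
(array([275.04545455, 194.77272727]), array([275.18209345, 184.46261067]), array([274.91620287, 204.52543914]), 132)
5.25 [array([275.4, 201.7]), array([275.6, 185.5]), array([274.9, 201.5]), array([273. , 183.9])]
5.31 [array([274.2, 202.3]), array([274.4, 186. ]), array([273.8, 202. ]), array([272. , 184.4])]
5.37 [array([272.9, 202.8]), array([273.2, 186.5]), array([272.6, 202.4]), array([271. , 184.7])]
```

```bash
python3 -c "
from h import *
print(bot.hand_in())"
```

```text
the job is handed in; nothing more can be done
None
```

The amber bottle is clamped against the backstop and the crank handle is standing upright. I let go, raised the gripper clear and handed the job in at about 25 s; no verdict is reported.

**Folding the handle:** My first pinched fold left it leaning about 10 to 15° short of upright. I pushed it home with closed fingers until it stalled at about 17 N, then regripped it for winding.

**Winding and clamping:** The crank went clockwise from about 0.2 to 5.31 rad. The cap position in both cameras showed the bottle slide and then stop at a crank angle of about 5.11 rad. I wound about 0.2 rad further.

**Last checks:**
- **Glass force:** The crank angle past first contact suggests about 18 N. The rise in handle force, from about 9 to 14 N, suggests about 22 N. The force is inferred, not measured directly; both figures are under the 30 N limit.
- **Bottle:** It stayed put and upright after release; the cap position changed by no more than 0.01 mm between readings.
- **Handle:** It is upright in the scene picture to within image accuracy.
- **Robot:** It was clear of everything, with a tool force of about 0.5 N.
- **Other drinks:** The cup and cola look undisturbed in the last picture. I did not re-measure any of the drinks, and the water bottle and can were outside the final crop.

**Disagreement:** The cameras showed the bottle sliding about 20 mm before the backstop, more than the 3 to 14 mm stated. The slide matched the jaw travel throughout, and the bottle clearly stopped afterwards.

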